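# Load and clamp heater blocks in a pressure-test rig

## Task

Get the coffee-machine heater blocks ready for a pressure test: slide the rig's clear guard fully open, lay every heater block from the mat flat into a bay of its own with its brass port end towards the rubber seals, then slip the loose steel extension bar well onto the clamp's short handle stub and swing it over past dead centre to its stop, so that all the blocks are pressed against the seals. Work the stub only with the bar, never with the gripper itself; afterwards pull the bar off, lay it back in both notches of its cradle and slide the guard fully shut. Leave the beaker, the drip tray and the screwdriver where they are.

Things in the scene. Friction and masses are not known exactly. Their poses are not given: they have to be found in the camera images.
- rig: Fixed test rig: nest 286 (x) by 275 mm (y) between grey side walls (tops z = 92 mm), clamp at its -y end. Origin on the table under the nest's middle; +y = from clamp to seals. Yaw within 0.1 rad. Nest floor z = 12 mm; three bays along x, each 46 mm wide between white ribs 10 mm high. Throwing the clamp drives a sprung pad in each bay 22 mm to +y, pushing the blocks onto the seals.
- bay1 (a point): Bay at rig x = -76 mm, on the nest floor (z = 12 mm) at rig y = 0; axes as the rig. The bay is open from its pad (rig y = -54 mm, clamp open) to its seal (rig y = +60 mm): 114 mm for a 100 mm block. Lay a block with its middle at rig y = 0 to +6 mm.
- bay2 (a point): The same for the middle bay (rig x = 0).
- bay3 (a point): The same for the bay at rig x = +76 mm.
- seal_face (a point): Middle of the row of rubber seals on the manifold (50 mm high, across all bays): rig (0, +60, 32) mm; +y points into the manifold.
- guard (a joint): Travel in m of the clear guard panel (268 by 132 mm, aluminium edges, 0.6 kg) in tracks over the nest, top at z = 85 mm: 0 = fully shut (nest covered), 0.130 = fully open (pushed along rig +y over the manifold). About 2 N of friction; stays where it is left.
- guard_grip (a point): Middle of the guard's dark bow handle: a 12 mm round bar, 90 mm long along rig x, its axis 31 mm above the panel (z = 116 mm) over the panel's middle. Moves with the guard; axes as the rig.
- clamp (a joint): Angle in rad of the over-centre clamp's handle about its vertical pin: 0 = open, as at the start; grows counter-clockwise seen from above; dead centre 1.13, closed stop 1.396. From about 0.55 the pad springs resist (up to about 2 N m with three blocks, 1.4 with two); past dead centre they drive it on to the stop and hold it.
- clamp_pivot (a point): The handle's pivot: rig (0, -192, 70) mm, at the height of the stub; axes as the rig.
- stub_tip (a point): Rounded end of the handle stub: a level round steel rod 14 mm thick, axis z = 70 mm, reaching 90 mm from the pivot, bare for about 65 mm outside the hub (34 mm across). Own +x points outwards along the stub, z up. The stub points 130 degrees clockwise of the rig's +x when open, 50 degrees clockwise when thrown.
- bar: Loose extension bar: plain square steel tube 200 mm long, 26 by 26 mm outside, 20 by 20 mm bore open at both ends, 0.42 kg. Origin at its middle, x along it; both ends are alike. Fully on the stub its middle lies about 130 mm from the pivot (40 mm beyond the stub tip).
- cradle: Fixed cradle for the bar: steel base 190 by 62 mm, 4 mm thick, with two notched wooden blocks 16 mm thick at x = -75 and +75 mm. Notches 36 mm wide, floor z = 22 mm, tops z = 46 mm. Origin on the table under its middle, x along the bar; the bar at rest has its middle at z = 35 mm.
- heater1: Coffee-machine heater block (two or three present, all alike): aluminium bar 40 (x) by 100 (y) by 40 mm (z), 0.4 kg, brass port face at its +y end, black terminals (30 by 18 mm, 10 mm high) on top near its -y end. Origin under its middle. Starts flat on the mat left of the rig, ports roughly towards rig +y.
- heater1_port (a point): Centre of that block's port face: block (0, +50, 20) mm, axes as the block. Seated, it lies on the seal face plane (rig y = 60 mm).
- heater2: Coffee-machine heater block (two or three present, all alike): aluminium bar 40 (x) by 100 (y) by 40 mm (z), 0.4 kg, brass port face at its +y end, black terminals (30 by 18 mm, 10 mm high) on top near its -y end. Origin under its middle. Starts flat on the mat left of the rig, ports roughly towards rig +y.
- heater2_port (a point): Centre of that block's port face: block (0, +50, 20) mm, axes as the block. Seated, it lies on the seal face plane (rig y = 60 mm).
- heater3: Coffee-machine heater block (two or three present, all alike): aluminium bar 40 (x) by 100 (y) by 40 mm (z), 0.4 kg, brass port face at its +y end, black terminals (30 by 18 mm, 10 mm high) on top near its -y end. Origin under its middle. Starts flat on the mat left of the rig, ports roughly towards rig +y.
- heater3_port (a point): Centre of that block's port face: block (0, +50, 20) mm, axes as the block. Seated, it lies on the seal face plane (rig y = 60 mm).
- beaker: Bystander: clear plastic beaker 72 mm across, 100 mm high, beyond the rig; origin at its foot.
- drip_tray: Bystander: black drip tray 110 by 170 mm, 32 mm high; origin under its centre.
- screwdriver: Bystander: red-handled screwdriver 200 mm long; origin at its middle.

How it is judged:
By the outcome, as a careful person would: the job done as asked, in the order asked, and still so for the second after the job is handed in, with the robot touching nothing.
Of heater1, heater2, heater3 only 2 to 3 are there at a start; the rules pass over those that are not, and their reading is None.
At some moment in a run one of heater1, heater2, heater3 may be knocked a few centimetres aside while the robot is not near it.
Once in a run the grip may slacken for a moment while it holds something.
It also fails if it takes over 210 s, if anything falls off the work surface, if the arm or the gripper's body presses on something with over 40 N, if the wrist force passes 120 N, or if a joint passes its speed limit or range.

## Robot

A 6-joint arm with a two-finger parallel gripper is mounted at the origin on the work surface. World frame = base frame: x ahead of the robot, y to its left, z up, the work surface at z = 0. Lengths are in mm, angles in rad, forces in N, time in s.
With the tool pointing down it reaches from about 375 to 825 mm from the base axis. Payload 5.5 kg.
Tool frame: the origin (TCP) lies on the centre line of the jaws, within the pads' length; the fingertips stand ahead of it and the grasp point (between the pads) lies 8 mm behind it (ctrl.tip_extent is the z of the fingertips in the tool frame, in mm); z points along the fingers, y is the line along which they close (so a half turn about z gives the same grasp; the last joint's range is limited). The gripper opens to 85 mm and grips with 20 to 120 N. Pads are 22 mm wide; open, the fingers measure 114 mm over their backs; the gripper's body (76 mm by 85 mm) begins 54 mm behind the grasp point. The pads swing forward as they close: fully open they stand 13 mm farther back than shut.
Start: joints at [-1.197, 0.314, -0.047, 1.21, 0, 1.571], TCP at [219.09, -558.565, 242.299] pointing down, gripper open.
Joint ranges: [-2.67, 2.67], [-0.69, 1.73], [-1.03, 1.25], [-2.08, 2.16], [-1.42, 1.45], [-3.14, 3.14]. Speed limits (rad/s): [2.39, 2.39, 3.01, 3.14, 3.14, 3.14].

## Interface

Orientations are given as a unit quaternion [x, y, z, w].
In Python, from bench import monitor, eyes, ctrl gives the robot as it stands.
- The arm moves only by the tool jog_arm, never from a script. Its argument "commands" is one flat list of numbers, 5 for each row, row after row: the shift along the tool's x, y, z in cm, then the turn about the tool's z in degrees, then the opening, from -1 (shut) to 1 (fully open). In form: [tx, ty, tz, turn, grip, tx, ty, tz, turn, grip, ...]. A call has 1 to 10 rows; each row shifts and turns the commanded pose from where the row before left it, along the tool's axes as they then stand; what a row does not reach is not made up. A row lasts 1/12 s, in which the tool goes at most 41.7 mm and 7.16 degrees, less where a joint would pass 70% of its speed; a pose out of reach is approached as far as the arm can. A call with a gripper value outside its range is refused whole. The fingers move at their own pace and stop on an object; "newtons" is the grip in N (left out, the last holds). Time passes only in rows, so rows that do not move let the fingers close. It gives the time, the measured TCP pose, the force, the opening and the grip force at its end, in the units of the state.
- monitor.get_state(): the state, without advancing time (a new reading comes with each control period).
- eyes.capture(name): name is "scene" or "top" or "wrist"; returns the picture (400x640x3 uint8, red, green, blue); there is no depth.
- eyes.calibration(name): a dict with "fx", "fy", "cx", "cy" (pixels), "world_to_cam" (4x4, takes a point from world to camera coordinates); the wrist camera has in their place "hand_eye" (4x4, takes a point from camera to tool coordinates, whose origin is the TCP and whose axes are the flange's). Camera axes: x right, y up, looking along -z (the intrinsics and any distortion apply to the point x, -y, -z); pixel columns grow to the right and rows downward; lengths in mm; the calibration is good to about 2 mm. A picture is of the moment at which its call begins: read the wrist's pose just before it. calibration takes no time and is no camera call.
- ctrl.finish_job(): hands the job in; it is judged then, once.
The state is a dict: "time_s": time; "qpos": joint angles; "joint_vel": joint speeds; "joint_torque": joint torques, N m; "ee_pos": TCP position; "eef_rot": TCP orientation; "wrist_force": force on the tool from outside, world axes, zero at the start; "ft_torque": the same for the moment, N m; "finger_gap": finger opening in mm; "grasp_force": force on a finger pad.
Only numpy, scipy, OpenCV 4.12 (cv2) and the standard library are available. Lean on these libraries where they do the work, as an engineer would, in place of code of your own. Each camera call takes 0.05 s, during which the arm holds its last target. There are 200 camera calls.

## Working session

There is one attempt and no reset: what is moved stays moved. The work goes in short steps, Python scripts to look and compute and a tool call to move; the robot and the scene stay as the last step left them, time stands still between calls to the robot, and variables do not carry over. Pictures are saved under pics/ and viewed, at most 14 in all, crops included, and the job is handed in when it is done.

Besides the shell and the picture viewer there is one more tool, called after ">>>" as name(argument=value, ...) on one line, values as JSON. jog_arm: Moves the arm, as the interface text tells. Its arguments: {"type":"object","properties":{"commands":{"type":"array","items":{"type":"number"}},"newtons":{"type":"number"}},"required":["commands"]}

```bash
mkdir -p pics; ls
cat > h.py <<'E'
import numpy as np, cv2
from bench import monitor, eyes, ctrl
from scipy.spatial.transform import Rotation as R
def snap(name, fn=None):
    s=monitor.get_state(); im=eyes.capture(name); c=eyes.calibration(name)
    if fn: cv2.imwrite('pics/'+fn, im[:,:,::-1])
    return im,cam(c,s)
def cam(c,s):
    if 'world_to_cam' in c: W=np.linalg.inv(np.array(c['world_to_cam']))
    else:
        T=np.eye(4);T[:3,:3]=R.from_quat(s['eef_rot']).as_matrix();T[:3,3]=s['ee_pos'];W=T@np.array(c['hand_eye'])
    K=np.array([[c['fx'],0,c['cx']],[0,c['fy'],c['cy']],[0,0,1]])
    return K,W,np.array(c.get('dist',c.get('distortion',[0,0,0,0,0])),float)
def ray(cm,uv):
    K,W,d=cm; p=cv2.undistortPoints(np.array([[uv]],float),K,d)[0,0]
    v=W[:3,:3]@np.array([p[0],-p[1],-1]); return W[:3,3],v/np.linalg.norm(v)
def onz(cm,uv,z):
    o,v=ray(cm,uv); return o+v*(z-o[2])/v[2]
def tri(rs):
    A=sum(np.eye(3)-np.outer(v,v) for o,v in rs); b=sum((np.eye(3)-np.outer(v,v))@o for o,v in rs)
    return np.linalg.solve(A,b)
def proj(cm,p):
    K,W,d=cm; q=np.linalg.inv(W)@np.append(p,1); q=np.array([q[0],-q[1],-q[2]])
    return cv2.projectPoints(q.reshape(1,1,3),np.zeros(3),np.zeros(3),K,d)[0].ravel()
E
python3 - <<'E'
from h import *
for n in ('scene','top','wrist'):
    im,c=snap(n,n+'0.png'); print(n,eyes.calibration(n).keys(),c[0][0,0],c[1].round(2).tolist(),c[2])
print(monitor.get_state(), ctrl.tip_extent)
E
```

```text
pics
scene dict_keys(['fx', 'fy', 'cx', 'cy', 'world_to_cam']) 514.5578982016114 [[-0.74, -0.4, 0.55, 1431.91], [0.68, -0.44, 0.59, 924.93], [0.01, 0.8, 0.59, 990.77], [0.0, 0.0, 0.0, 1.0]] [0. 0. 0. 0. 0.]
top dict_keys(['fx', 'fy', 'cx', 'cy', 'world_to_cam']) 364.9001281024634 [[-0.01, 0.99, -0.17, 433.11], [-1.0, -0.01, -0.01, 18.77], [-0.02, 0.17, 0.99, 1109.95], [0.0, 0.0, 0.0, 1.0]] [0. 0. 0. 0. 0.]
wrist dict_keys(['fx', 'fy', 'cx', 'cy', 'hand_eye']) 292.25769868849204 [[0.36, 0.88, 0.29, 293.42], [-0.93, 0.35, 0.11, -528.89], [-0.0, -0.31, 0.95, 371.84], [0.0, 0.0, 0.0, 1.0]] [0. 0. 0. 0. 0.]
{'time_s': 0.15, 'qpos': array([-1.19699167e+00,  3.14071803e-01, -4.78226463e-02,  1.21019855e+00,
       -1.62699425e-05,  1.57077356e+00]), 'joint_vel': array([ 4.38381789e-04, -1.34844024e-03,  3.68739676e-03, -1.16330435e-03,
        7.90565547e-05,  1.62734492e-03]), 'joint_torque': array([ 5.93227942e-04, -5.40043616e+01,  3.40059435e+01,  1.32337539e-02,
        9.66880907e-05, -1.17269394e-05]), 'ee_pos': array([ 218.93934413, -558.18175145,  241.63941752]), 'eef_rot': array([ 9.82582223e-01,  1.85827219e-01, -1.28456925e-04, -6.35532771e-04]), 'wrist_force': array([ 0.28046751,  0.76401769, -0.26439151]), 'ft_torque': array([ 0.0109053 ,  0.00077329, -0.00360233]), 'grasp_force': 0.0, 'finger_gap': 85.60146310187181} 11.0
```

View pics/top0.png

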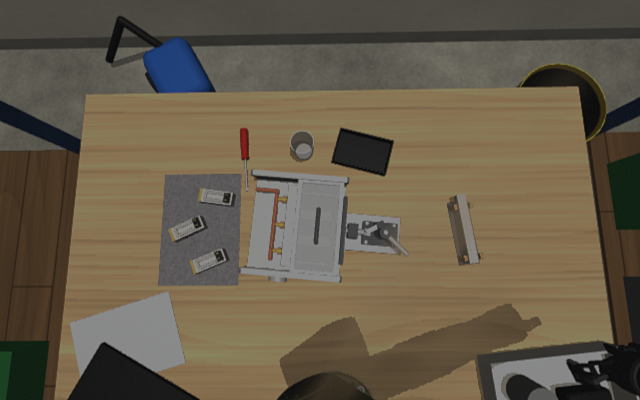

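View pics/scene0.png

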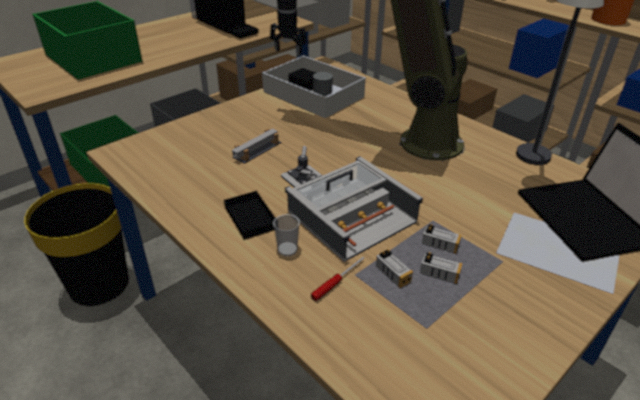

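The top view shows the rig (nest about (297,228), guard handle (317,226), clamp stub about (395,240)). There are three blocks on the mat at (217,198), (186,228) and (209,261), and the bar in its cradle at (465,230). The scene view confirms this, and the brass ends point towards +y. Next I get rough positions, then move in for wrist views.

Run:
```python
from h import *
t=cam(eyes.calibration('top'),None)
for n,uv,z in [('h1',(217,198),40),('h2',(186,228),40),('h3',(209,261),40),('grip',(317,226),116),('wallLT',(253,172),92),('wallRT',(348,179),92),('wallLB',(243,271),92),('wallRB',(341,280),92),('stubtip',(407,253),70),('hub',(384,235),75),('barA',(460,196),48),('barB',(476,263),48)]:
    print(n,onz(t,uv,z).round(0))
im=cv2.imread('pics/top0.png')
cv2.imwrite('pics/topc.png',cv2.resize(im[110:300,150:490],None,fx=2.3,fy=2.3,interpolation=cv2.INTER_CUBIC))
```

```text
h1 [615. 341.  40.]
h2 [526. 429.  40.]
h3 [430. 357.  40.]
grip [521.  41. 116.]
wallLT [681. 224.  92.]
wallRT [657. -48.  92.]
wallLB [402. 245.  92.]
wallRB [376. -23.  92.]
stubtip [ 447. -210.   70.]
hub [ 498. -147.   75.]
barA [ 612. -378.   48.]
barB [ 418. -409.   48.]
```

View pics/topc.png

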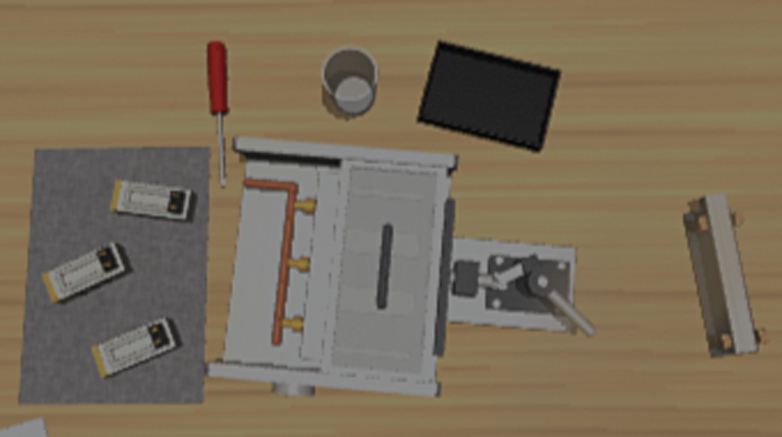

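```bash
cat >> h.py <<'E'
def pose():
    s=monitor.get_state(); M=R.from_quat(s['eef_rot']).as_matrix()
    return np.array(s['ee_pos']), np.degrees(np.arctan2(M[1,0],M[0,0])), s
def plan(tgt,yaw,n,p=None,y0=None):
    "constant row [tx,ty,tz (cm),turn(deg)] repeated n times to reach tgt"
    if p is None: p,y0,_=pose()
    d=np.array(tgt,float)-p; dy=(yaw-y0+180)%360-180
    S=np.zeros((2,2))
    for k in range(n):
        a=np.radians(y0+k*dy/n); S+=np.array([[np.cos(a),np.sin(a)],[np.sin(a),-np.cos(a)]])
    t=np.linalg.solve(S,d[:2])
    r=[t[0]/10,t[1]/10,-d[2]/n/10,-dy/n]; print(n,'x',np.round(r,3).tolist(), 'len',np.linalg.norm(r[:3])*10); return np.array(tgt,float),yaw
E
python3 - <<'E'
from h import *
a=plan([400,-300,330],21.4,9)
plan([400,-300,330],91,10,*a)
E
```

```text
9 x [2.92, -1.936, -0.982, 0.002] len 36.387552358539565
10 x [0.0, 0.0, -0.0, -6.96] len 0.0
```

>>> jog_arm(commands=[2.92,-1.94,-1,0,1,2.92,-1.94,-1,0,1,2.92,-1.94,-1,0,1,2.92,-1.94,-1,0,1,2.92,-1.94,-1,0,1,2.92,-1.94,-1,0,1,2.92,-1.94,-1,0,1,2.92,-1.94,-1,0,1,2.92,-1.94,-1,0,1,0,0,0,0,1])

```text
time_s: 0.98
ee_pos: [403.2, -296.2, 334.2]
eef_rot: [0.982, 0.189, 0.002, 0.0]
wrist_force: [-0.2, 0.3, -0.3]
finger_gap: 85.2
grasp_force: 0.0
```

Run:
```python
from h import *
p,y,s=pose(); print(p,y,s['qpos'],s['time_s'])
im,c=snap('wrist','w1.png'); np.savez('w1.npz',K=c[0],W=c[1],d=c[2])
a=plan([470,-150,330],91,10)
a=plan([520,0,330],175,12,*a)
```

```text
[ 403.21436947 -296.19151373  334.21317069] 21.745098383889122 [-0.63526669  0.10026493 -0.10466106  1.36329655  0.00267496  2.12680725] 0.9833
10 x [1.693, -0.372, 0.033, -6.93] len 17.333994704055044
12 x [0.766, 1.222, -0.0, -7.0] len 14.42561668248134
```

View pics/w1.png

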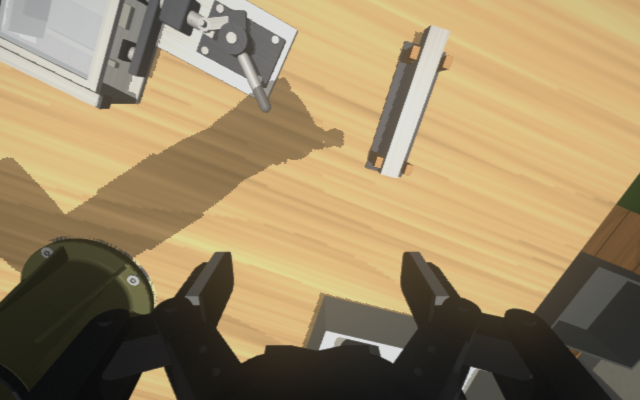

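>>> jog_arm(commands=[1.69,-0.37,0,-6.93,1,1.69,-0.37,0,-6.93,1,1.69,-0.37,0,-6.93,1,1.69,-0.37,0,-6.93,1,1.69,-0.37,0,-6.93,1,1.69,-0.37,0,-6.93,1,1.69,-0.37,0,-6.93,1,1.69,-0.37,0,-6.93,1,1.69,-0.37,0,-6.93,1,1.69,-0.37,0,-6.93,1])

```text
time_s: 1.87
ee_pos: [468.6, -152.8, 331.5]
eef_rot: [0.701, 0.713, -0.0, -0.0]
wrist_force: [0.6, -0.2, 0.1]
finger_gap: 85.3
grasp_force: 0.0
```

>>> jog_arm(commands=[0.77,1.22,0,-7,1,0.77,1.22,0,-7,1,0.77,1.22,0,-7,1,0.77,1.22,0,-7,1,0.77,1.22,0,-7,1,0.77,1.22,0,-7,1,0.77,1.22,0,-7,1,0.77,1.22,0,-7,1,0.77,1.22,0,-7,1,0.77,1.22,0,-7,1])

```text
time_s: 2.7
ee_pos: [527.3, -30.8, 331.4]
eef_rot: [0.165, 0.986, -0.0, -0.001]
wrist_force: [0.1, -0.6, -0.0]
finger_gap: 85.5
grasp_force: 0.0
```

>>> jog_arm(commands=[0.77,1.22,0,-7,1,0.77,1.22,0,-7,1,0,0,0,0,1])

```text
time_s: 2.95
ee_pos: [518.3, -2.0, 331.7]
eef_rot: [0.044, 0.999, 0.0, -0.001]
wrist_force: [0.8, 0.2, -0.3]
finger_gap: 85.0
grasp_force: 0.0
```

Run:
```python
from h import *
p,y,s=pose(); print(p,y,s['qpos'],s['time_s'])
im,c=snap('wrist','w2.png'); np.savez('w2.npz',K=c[0],W=c[1],d=c[2])
```

```text
[518.29234417  -1.99377316 331.69912887] 174.9836968231003 [-4.15707956e-03  1.38542240e-01 -6.66841000e-02  1.36703316e+00
  5.02720779e-04  8.33938437e-02] 2.95
```

View pics/w2.png

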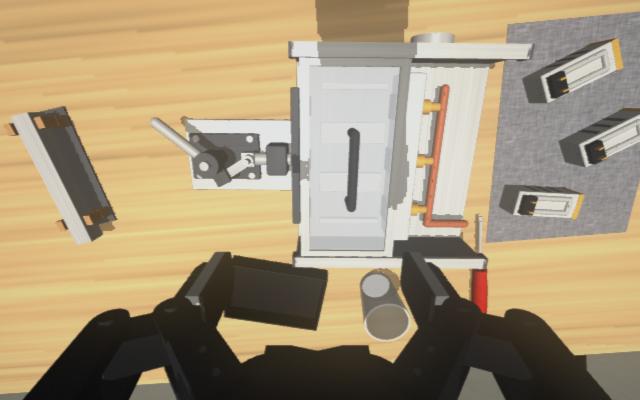

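The wrist view shows the guard handle from (352,130) to (350,207), the stub tip at (154,122), the pivot near (206,164), the bar ends near (24,118) and (87,240), and the blocks at right.

Run:
```python
from h import *
def ld(f): z=np.load(f); return z['K'],z['W'],z['d']
w1,w2=ld('w1.npz'),ld('w2.npz'); t=cam(eyes.calibration('top'),None)
print('stubtip',tri([ray(w1,(266,108)),ray(w2,(153,121))]))
print('pivot',tri([ray(w1,(232,38)),ray(w2,(206,164))]))
print('bar A',tri([ray(w1,(391,176)),ray(w2,(24,118))]),'bar B',tri([ray(w1,(438,29)),ray(w2,(86,240))]))
im=cv2.imread('pics/w2.png'); g=im.max(2)
m=(g<75).astype(np.uint8); m[:100]=0;m[240:]=0;m[:,:325]=0;m[:,380:]=0
n,l,st,ce=cv2.connectedComponentsWithStats(m); i=1+st[1:,4].argmax(); print(st[i],ce[i])
ys,xs=np.where(l==i); e1=(xs[ys<ys.min()+3].mean(),ys.min()); e2=(xs[ys>ys.max()-3].mean(),ys.max())
a,b=onz(w2,e1,116),onz(w2,e2,116); print(e1,e2,a,b,(a+b)/2,a-b)
print('grip stereo',tri([ray(w2,ce[i]),ray(t,(317,226))]))
```

```text
stubtip [ 444.92300492 -208.37705431   70.28733194]
pivot [ 505.53338192 -147.55884727   80.23420387]
bar A [ 421.76612117 -409.91892297   33.83763573] bar B [ 616.04467164 -378.33071676   41.61419687]Traceback (most recent call last):
  File "<stdin>", line 9, in <module>
ValueError: attempt to get argmax of an empty sequence
```

```bash
cat >> h.py <<'E'
def ld(f): z=np.load(f); return z['K'],z['W'],z['d']
def snapw(tag):
    im,c=snap('wrist',tag+'.png'); np.savez(tag+'.npz',K=c[0],W=c[1],d=c[2]); return im,c
E
python3 - <<'E'
from h import *
w2=ld('w2.npz');t=cam(eyes.calibration('top'),None)
im=cv2.imread('pics/w2.png'); print(im[170,340:362].max(1))
m=(im.max(2)<110).astype(np.uint8); m[:100]=0;m[240:]=0;m[:,:335]=0;m[:,370:]=0
n,l,st,ce=cv2.connectedComponentsWithStats(m); i=1+st[1:,4].argmax(); print(st[i],ce[i])
ys,xs=np.where(l==i); e1=(xs[ys<ys.min()+3].mean(),ys.min()); e2=(xs[ys>ys.max()-3].mean(),ys.max())
a,b=onz(w2,e1,116),onz(w2,e2,116); print(e1,e2,a,b,(a+b)/2,a-b)
print('grip stereo',tri([ray(w2,ce[i]),ray(t,(317,226))]))
T=cv2.imread('pics/top0.png'); m=(T.max(2)<70).astype(np.uint8); m[:200]=0;m[250:]=0;m[:,:305]=0;m[:,330:]=0
n,l,st,cT=cv2.connectedComponentsWithStats(m); j=1+st[1:,4].argmax(); print(st[j],cT[j],'grip stereo',tri([ray(w2,ce[i]),ray(t,cT[j])]))
E
```

```text
[214 214 214 213 214 214 214 206 135  89  87  89  90  93  93  91  89 106
 190 212 215 215]
[345 128  14  84 734] [352.5        169.07629428]
(np.float64(351.8333333333333), np.int64(128)) (np.float64(351.0), np.int64(211)) [471.74257385  43.43688579 116.        ] [574.34678805  37.06653534 116.        ] [523.04468095  40.25171056 116.        ] [-102.60421419    6.37035045    0.        ]
grip stereo [521.35924712  41.43563973 113.0917231 ]
[314 208   7  36 138] [316.65217391 225.70289855] grip stereo [522.91726528  42.36159227 106.06216256]
```

Run:
```python
from h import *
a=plan([523,41,200],175.6,4); plan([523,41,109],175.6,4,*a)
```

```text
4 x [-0.011, 1.103, 3.294, -0.233] len 34.74326159053303
4 x [-0.0, 0.0, 2.275, -0.0] len 22.75
```

>>> jog_arm(commands=[0,1.1,3.3,-0.2,1,0,1.1,3.3,-0.2,1,0,1.1,3.3,-0.2,1,0,1.1,3.3,-0.2,1,0,0,2.25,0,1,0,0,2.25,0,1,0,0,2.25,0,1,0,0,2.25,0,1,0,0,0,0,1])

```text
time_s: 3.75
ee_pos: [519.8, 39.5, 105.8]
eef_rot: [0.041, 0.999, -0.001, -0.004]
wrist_force: [-1.6, -0.3, 0.1]
finger_gap: 85.3
grasp_force: 0.0
```

>>> jog_arm(commands=[0,0,0,0,-1,0,0,0,0,-1,0,0,0,0,-1,0,0,0,0,-1,0,0,0,0,-1,0,0,0,0,-1], newtons=40)

```text
time_s: 4.25
ee_pos: [523.5, 41.2, 111.1]
eef_rot: [0.039, 0.999, 0.0, 0.001]
wrist_force: [-0.1, 1.3, 0.6]
finger_gap: 12.1
grasp_force: 2.9
```

>>> jog_arm(commands=[0,0,0,0,-1,0,0.8,0,0,-1,0,1.5,0,0,-1,0,1.8,0,0,-1,0,2.0,0,0,-1,0,2.0,0,0,-1,0,2.0,0,0,-1,0,1.5,0,0,-1,0,0.8,0,0,-1,0,0.4,0,0,-1])

```text
time_s: 5.08
ee_pos: [535.8, 167.9, 111.2]
eef_rot: [0.039, 0.999, -0.003, 0.003]
wrist_force: [5.3, -16.2, 5.2]
finger_gap: 10.5
grasp_force: 40.2
```

>>> jog_arm(commands=[0,0.2,0,0,-1,0,0.1,0,0,-1,0,0,0,0,-1])

```text
time_s: 5.33
ee_pos: [535.8, 167.9, 111.2]
eef_rot: [0.04, 0.999, -0.005, 0.003]
wrist_force: [5.6, -14.1, 3.5]
finger_gap: 10.2
grasp_force: 39.8
```

>>> jog_arm(commands=[0.05,0.3,0,0,-1,0,0,0,0,-1,0,0,0,0,-1])

```text
time_s: 5.58
ee_pos: [535.8, 168.0, 111.2]
eef_rot: [0.041, 0.999, -0.007, 0.003]
wrist_force: [6.7, -23.5, 4.7]
finger_gap: 10.0
grasp_force: 40.2
```

>>> jog_arm(commands=[0,-0.6,0,0,1,0,0,0,0,1,0,0,0,0,1,0,0,0,0,1,0,0,-3.5,0,1,0,0,-3.5,0,1,0,0,-3.5,0,1,0,0,-3.5,0,1,0,0,-3.5,0,1,0,0,-3.5,0,1])

```text
time_s: 6.42
ee_pos: [531.9, 169.5, 322.1]
eef_rot: [0.039, 0.999, 0.0, -0.0]
wrist_force: [1.4, 0.7, 0.0]
finger_gap: 85.4
grasp_force: 0.0
```

Run:
```python
from h import *
p,y,s=pose(); print(p,y,s['qpos'],s['time_s'])
plan([480,180,330],175.6,5)
```

```text
[531.91564157 169.48583447 322.06333137] 175.57801198621306 [3.08174145e-01 2.15214529e-01 4.16699344e-03 1.35963321e+00
 5.02969038e-04 3.85352445e-01] 6.4167
5 x [1.051, 0.13, -0.159, -0.004] len 10.71218420096535
```

Run:
```python
from h import *
snapw('w3')
```

```text
(no output)
```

View pics/w3.png

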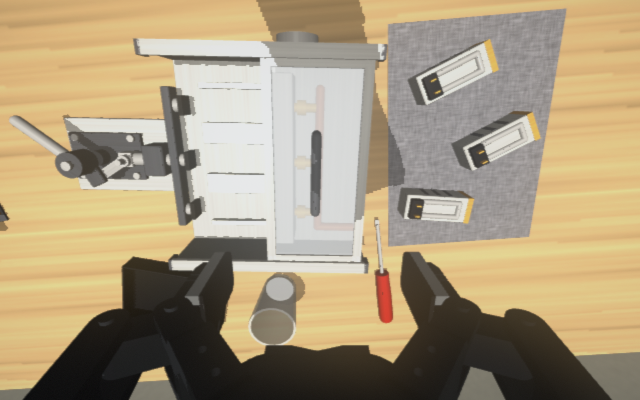

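The guard is fully open over the manifold: its handle is at (316,172), the pads' posts are at about (181,105)/(183,160)/(190,208), and the three blocks are at (455,72), (497,142) and (437,206).

```bash
cat >> h.py <<'E'
def blocks(im,box,cm,z=40):
    "im RGB; returns list of (centre px rect, corners px) for bright/brass tops on the grey mat"
    hsv=cv2.cvtColor(im,cv2.COLOR_RGB2HSV); x0,y0,x1,y1=box
    bright=(hsv[...,2]>165)
    m=np.zeros(im.shape[:2],np.uint8); m[y0:y1,x0:x1]=bright[y0:y1,x0:x1]
    m=cv2.morphologyEx(m,cv2.MORPH_CLOSE,np.ones((5,5)))
    out=[]
    for c in cv2.findContours(m,cv2.RETR_EXTERNAL,cv2.CHAIN_APPROX_NONE)[0]:
        if cv2.contourArea(c)<250: continue
        w=np.array([onz(cm,p,z)[:2] for p in c[:,0].astype(float)],np.float32)
        (cx,cy),(a,b),th=cv2.minAreaRect(w); th=th if a>b else th+90
        u=np.array([np.cos(np.radians(th)),np.sin(np.radians(th))]); u=u if u[1]>0 else -u
        port=np.array([cx,cy])+u*max(a,b)/2
        out.append((np.array([cx,cy]),max(a,b),min(a,b),np.degrees(np.arctan2(u[1],u[0])),port-50*u,c))
    return out
E
python3 - <<'E'
from h import *
for f,box in(('w2',(490,30,639,225)),('w3',(392,25,545,235))):
    im=cv2.imread(f'pics/{f}.png')[:,:,::-1].copy(); cm=ld(f+'.npz')
    for z in(40,):
        for b in blocks(im,box,cm,z): print(f,z,b[0].round(1),round(b[1],1),round(b[2],1),round(b[3],1),'centre',b[4].round(1))
im=cv2.imread('pics/w3.png'); cm=ld('w3.npz'); S=cv2.cvtColor(im,cv2.COLOR_BGR2HSV)[...,1]
print(S[30:70:2,200],S[245:290:2,300], S[45:62,150])
U=[];L=[]
for x in range(150,270,4):
    r=np.where(S[20:70,x]<60)[0]; U.append(onz(cm,(x,20+r[0]),92)[:2]) if len(r) else 0
for x in range(180,240,4):
    col=S[240:300,x]; r=np.where(col<60)[0]
    if len(r): L.append(onz(cm,(x,240+r[-1]),92)[:2])
for n,P in(('U',U),('L',L)):
    P=np.array(P); k=np.polyfit(P[:,1],P[:,0],1); print(n,k,'x at y=43',np.polyval(k,43),np.std(P[:,0]-np.polyval(k,P[:,1])),len(P))
w1,w2=ld('w1.npz'),ld('w2.npz')
print('pivot',tri([ray(w1,(232,38)),ray(w2,(206,164)),ray(cm,(69,163))]))
print('tip',tri([ray(w1,(266,108)),ray(w2,(153,121)),ray(cm,(12,119))]))
E
```

```text
w2 40 [623.5 346.5] 101.4 44.5 81.9 centre [623.6 347.2]
w2 40 [531.6 421.9] 82.9 40.2 114.0 centre [535.1 414.1]
w2 40 [432.8 361.4] 100.4 39.4 112.3 centre [432.8 361.6]
w2 40 [484.6 271.6] 230.9 52.5 5.3 centre [549.8 277.7]
w3 40 [628.  347.9] 105.2 72.1 94.3 centre [627.8 350.4]
w3 40 [605.6 486.9] 147.3 28.7 9.2 centre [628.9 490.7]
w3 40 [538.  435.7] 101.9 63.7 114.4 centre [537.6 436.6]
w3 40 [432.4 364.2] 105.2 42.2 112.8 centre [431.4 366.6]
[106 107 105 104  93   8   7   7   1   1   3   6   7  26  37  26  21  18
   6   6] [ 1  3  3  1  1 16 11 10 19 16 11 11 11 17 87 92 97 96 97 96 97 98 98] [  8   8   7   9  11  16  17  14  14  24  82 106 106 107 108 107 106]
U [9.75081955e-02 3.73122504e+02] x at y=43 377.3153561143136 0.26553669863339424 30
L [-3.66018505e-01  6.96206607e+02] x at y=43 680.4678114490349 9.773587999581506 15
pivot [ 504.64904914 -147.63739636   80.78039309]
tip [ 444.54043781 -208.36859343   70.91486217]
```

```bash
sed -i 's/def blocks(im,box,cm,z=40):/def blocks(im,box,cm,z=40,th=165):/; s/\[...,2\]>165/[...,2]>th/; s/if cv2.contourArea(c)<250/if cv2.contourArea(c)<700/' h.py
sed -i 's/th=th if a>b else th+90/an=an if a>b else an+90/; s/(a,b),th=cv2/(a,b),an=cv2/; s/np.radians(th)/np.radians(an)/g' h.py
python3 - <<'E'
from h import *
for f,box in(('w2',(500,30,639,225)),('w3',(395,30,542,230))):
    im=cv2.imread(f'pics/{f}.png')[:,:,::-1].copy(); cm=ld(f+'.npz')
    for th in(180,200):
        for b in blocks(im,box,cm,40,th): print(f,th,b[0].round(1),round(b[1],1),round(b[2],1),round(b[3],1),'centre',b[4].round(1))
im=cv2.imread('pics/w3.png'); cm=ld('w3.npz'); S=cv2.cvtColor(im,cv2.COLOR_BGR2HSV)[...,1]
L=[]
for x in list(range(304,356,4)):
    r=np.where(S[250:300,x]>60)[0]; L.append(onz(cm,(x,250+r[0]),92)[:2])
P=np.array(L); k=np.polyfit(P[:,1],P[:,0],1); print(k,'x at y=43',np.polyval(k,43),np.std(P[:,0]-np.polyval(k,P[:,1])))
E
```

```text
w2 180 [620.9 346.7] 100.1 39.4 81.6 centre [620.9 346.7]
w2 180 [531.3 421.8] 82.1 39.4 113.9 centre [534.9 413.7]
w2 180 [432.9 361.5] 99.4 39.4 112.4 centre [433.  361.2]
w2 200 [621.4 346.6] 98.6 38.0 81.4 centre [621.3 346. ]
w2 200 [530.9 422.1] 81.4 37.2 114.1 centre [534.7 413.6]
w2 200 [432.8 361.4] 98.0 38.2 112.3 centre [433.2 360.5]
w3 180 [620.8 346.8] 99.8 40.0 81.1 centre [620.8 346.7]
w3 180 [527.5 430.4] 99.9 39.9 113.8 centre [527.5 430.3]
w3 180 [432.4 361.7] 100.0 40.5 112.7 centre [432.4 361.7]
w3 200 [620.4 347. ] 98.6 38.0 81.2 centre [620.3 346.3]
w3 200 [527.4 430.1] 98.6 39.2 114.0 centre [527.6 429.5]
w3 200 [432.5 361.7] 98.6 39.3 112.9 centre [432.8 361. ]
[7.99438118e-02 6.71270648e+02] x at y=43 674.7082318740288 5.24708481792074e-14
```

Run:
```python
from h import *
im=cv2.imread('pics/w3.png'); cm=ld('w3.npz'); S=cv2.cvtColor(im,cv2.COLOR_BGR2HSV)[...,1]
print(im[255:280,310].tolist())
print('walls at col 310:',[onz(cm,(310,r),92)[:2].round(1) for r in (258,262,266,270,273)])
m=(im.max(2)<110).astype(np.uint8); m[:120]=0;m[225:]=0;m[:,:305]=0;m[:,328:]=0
n,l,st,ce=cv2.connectedComponentsWithStats(m); i=1+st[1:,4].argmax(); s=st[i]; print(s,ce[i])
ys,xs=np.where(l==i); e=[(xs[ys<ys.min()+3].mean(),ys.min()),(xs[ys>ys.max()-3].mean(),ys.max())]
q=[onz(cm,u,116) for u in e]; print(q,(q[0]+q[1])/2)
```

```text
[[146, 153, 155], [211, 220, 222], [219, 226, 228], [221, 228, 230], [221, 228, 230], [215, 223, 224], [138, 147, 149], [136, 144, 147], [207, 218, 220], [218, 225, 227], [217, 224, 226], [213, 222, 225], [217, 225, 227], [218, 226, 228], [219, 226, 229], [217, 225, 227], [213, 223, 226], [190, 219, 226], [153, 210, 229], [148, 210, 229], [148, 209, 229], [145, 207, 229], [143, 202, 229], [140, 198, 229], [139, 197, 229]]
walls at col 310: [array([659.1, 150.6]), array([665.5, 150. ]), array([671.8, 149.5]), array([678.3, 148.9]), array([683.1, 148.5])]
[311 131  10  82 553] [315.85533454 164.15551537]
[array([484.40386739, 173.11040455, 116.        ]), array([582.20158971, 167.56835118, 116.        ])] [533.30272855 170.33937786 116.        ]
```

The block tops come out at 100 × 40 mm in both views at z = 40. They sit at A (620.8, 346.7, 81.3°), B (527.5, 430.4, 113.8°) and C (432.4, 361.7, 112.7°). The rig yaw is about -0.09 rad and its origin about (523, 43.5). Next I hover over A.

Run:
```python
from h import *
a=plan([600,330,250],261.3,13); a=plan([620.8,346.7,120],261.3,4,*a)
```

```text
13 x [-1.231, 0.785, 0.611, -6.594] len 15.829182398499446
4 x [-0.491, -0.451, 3.25, -0.0] len 33.17710995550999
```

>>> jog_arm(commands=[-1.23,0.79,0.6,-6.6,1,-1.23,0.79,0.6,-6.6,1,-1.23,0.79,0.6,-6.6,1,-1.23,0.79,0.6,-6.6,1,-1.23,0.79,0.6,-6.6,1,-1.23,0.79,0.6,-6.6,1,-1.23,0.79,0.6,-6.6,1,-1.23,0.79,0.6,-6.6,1,-1.23,0.79,0.6,-6.6,1,-1.23,0.79,0.6,-6.6,1])

```text
time_s: 7.3
ee_pos: [605.9, 287.4, 259.3]
eef_rot: [-0.514, 0.858, 0.0, -0.0]
wrist_force: [-0.6, -0.1, 0.4]
finger_gap: 85.3
grasp_force: 0.0
```

>>> jog_arm(commands=[-1.23,0.79,0.6,-6.6,1,-1.23,0.79,0.6,-6.6,1,-1.23,0.79,0.6,-6.6,1,0,0,0,0,1])

```text
time_s: 7.63
ee_pos: [595.9, 331.7, 240.1]
eef_rot: [-0.654, 0.756, 0.001, -0.001]
wrist_force: [-0.8, -0.2, -0.6]
finger_gap: 85.6
grasp_force: 0.0
```

Run:
```python
from h import *
p,y,s=pose(); print(p,y,s['qpos'],s['time_s'])
im,cm=snapw('w4')
for b in blocks(im,(0,0,640,400),cm,40,180): 
    if 80<b[1]<130: print(b[0].round(1),round(b[1],1),round(b[2],1),round(b[3],1),'centre',b[4].round(1))
plan([620.8,346.7,100],261.3,6); plan([620.8,346.7,25],261.3,3,np.array([620.8,346.7,100]),261.3)
```

```text
[595.86947469 331.67675702 240.12744966] -98.3051294243216 [ 0.50717823  0.47637512  0.18475463  1.28165601  0.00157388 -0.91866783] 7.6333
6 x [-0.331, -0.359, 2.349, 0.012] len 23.99197641061385
3 x [-0.0, -0.0, 2.5, -0.0] len 25.0
```

View pics/w4.png

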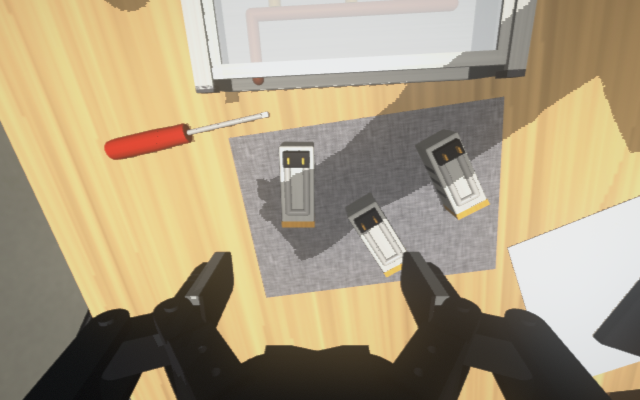

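The block A is at (297,186), aligned with the tool and where it was measured. I'll descend and grip it.

>>> jog_arm(commands=[-0.33,-0.36,2.35,0,1,-0.33,-0.36,2.35,0,1,-0.33,-0.36,2.35,0,1,-0.33,-0.36,2.35,0,1,-0.33,-0.36,2.35,0,1,-0.33,-0.36,2.35,0,1,0,0,2.5,0,1,0,0,2.5,0,1,0,0,2.5,0,1,0,0,0,0,1])

```text
time_s: 8.52
ee_pos: [618.8, 342.6, 20.9]
eef_rot: [-0.65, 0.76, 0.001, -0.004]
wrist_force: [-1.6, -0.3, -0.9]
finger_gap: 84.9
grasp_force: 0.0
```

>>> jog_arm(commands=[0,0,0,0,-1,0,0,0,0,-1,0,0,0,0,-1,0,0,0,0,-1,0,0,0,0,-1,0,0,0,0,-1], newtons=70)

```text
time_s: 9.02
ee_pos: [623.5, 346.1, 29.0]
eef_rot: [-0.651, 0.759, -0.0, 0.002]
wrist_force: [-0.4, -0.4, 6.9]
finger_gap: 38.5
grasp_force: 74.0
```

Run:
```python
from h import *
p,y,s=pose(); print(p,y,s['qpos'],s['time_s'],s['finger_gap'],s['grasp_force'],s['wrist_force'])
e=np.array([[.996,-.09],[.09,.996]]);O=np.array([523,43.5])
def rig(x,y): return O+x*e[0]+y*e[1]
a=plan([p[0],p[1],200],y,5)
b=rig(76,3); print(b); a=plan([b[0],b[1],200],264.84,10,*a); plan([b[0],b[1],100],264.84,5,*a)
```

```text
[623.50250434 346.09451846  29.04771752] -98.69839665628194 [ 5.06664945e-01  6.57743493e-01 -1.26616731e-02  8.96483687e-01
  1.58288319e-04 -9.12311645e-01] 9.0167 38.53072508159357 74.012131690979 [-0.36161471 -0.43218825  6.88107875]
5 x [-0.0, -0.0, -3.419, -0.0] len 34.19045649679392
[598.966  39.648]
10 x [3.072, -0.136, -0.0, -0.354] len 30.747561202146194
5 x [-0.0, -0.0, 2.0, -0.0] len 20.0
```

>>> jog_arm(commands=[0,0,-1.5,0,-1,0,0,-3,0,-1,0,0,-4,0,-1,0,0,-4,0,-1,0,0,-4,0,-1,0,0,-0.6,0,-1,0,0,0,0,-1])

```text
time_s: 9.6
ee_pos: [624.2, 346.4, 202.2]
eef_rot: [-0.651, 0.759, -0.001, 0.004]
wrist_force: [0.5, 0.6, -4.0]
finger_gap: 38.3
grasp_force: 72.8
```

>>> jog_arm(commands=[3.07,-0.14,0,-0.35,-1,3.07,-0.14,0,-0.35,-1,3.07,-0.14,0,-0.35,-1,3.07,-0.14,0,-0.35,-1,3.07,-0.14,0,-0.35,-1,3.07,-0.14,0,-0.35,-1,3.07,-0.14,0,-0.35,-1,3.07,-0.14,0,-0.35,-1,3.07,-0.14,0,-0.35,-1,3.07,-0.14,0,-0.35,-1])

```text
time_s: 10.43
ee_pos: [595.8, 37.3, 194.6]
eef_rot: [-0.675, 0.738, 0.001, -0.002]
wrist_force: [0.1, -0.5, -4.1]
finger_gap: 39.0
grasp_force: 72.6
```

>>> jog_arm(commands=[0,0,2,0,-1,0,0,2,0,-1,0,0,2,0,-1,0,0,2,0,-1,0,0,2,0,-1,0,0,0,0,-1,0,0,0,0,-1])

```text
time_s: 11.02
ee_pos: [595.1, 38.7, 94.5]
eef_rot: [-0.674, 0.738, 0.002, -0.002]
wrist_force: [0.1, -0.1, -3.8]
finger_gap: 38.6
grasp_force: 72.4
```

Run:
```python
from h import *
p,y,s=pose(); print(p,y,s['qpos'],s['time_s'],s['finger_gap'],s['grasp_force'],s['wrist_force'])
snapw('w5')
```

```text
[595.08876542  38.65794844  94.53709044] -95.19003815706719 [ 6.48872520e-02  4.07923160e-01 -2.63816291e-01  9.05218708e-01
 -3.12254825e-05 -1.41532273e+00] 11.0167 38.59511136612761 72.42905259132385 [ 0.12514577 -0.14191559 -3.79153976]
```

View pics/w5.png

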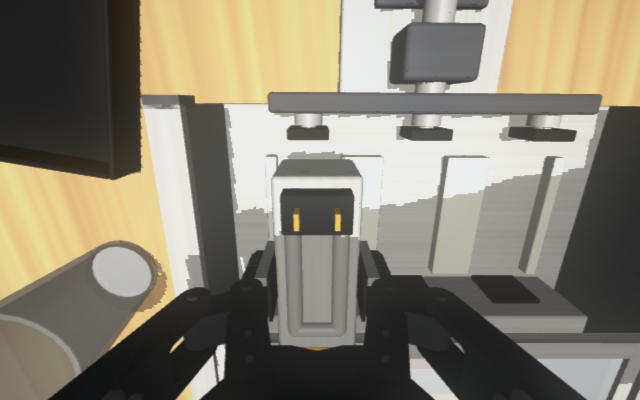

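The ribs are visible: rib ends lie near row 157, with edges at about columns 267–278, 342–383, 445–488 and 545. I measure the bay centres from these.

Run:
```python
from h import *
im=cv2.imread('pics/w5.png'); cm=ld('w5.npz'); g=cv2.cvtColor(im,cv2.COLOR_BGR2GRAY).astype(int)
for r in(160,165,172,):
    d=g[r,3:]-g[r,:-3]; print(r,[(i+1,int(d[i])) for i in range(225,615) if abs(d[i])>15 and abs(d[i])==max(abs(d[i-3:i+4]))])
e=np.array([[.996,-.09],[.09,.996]]);O=np.array([523,43.5])
for c in(267,278,342,383,445,488,545,560):
    q=onz(cm,(c,158),22)[:2]; print(c,(e@(q-O)).round(1))
```

```text
160 [(228, 82), (275, -88), (281, -112), (351, 104), (441, -108), (447, 113), (544, -122), (554, 124), (585, -76), (592, -80), (593, -80)]
165 [(228, 77), (229, 77), (275, -110), (279, -75), (355, 120), (441, -115), (447, 116), (543, -122), (553, 127), (584, -76), (591, -77)]
172 [(229, 81), (233, 74), (266, 20), (274, -123), (359, 119), (440, -115), (441, -115), (446, 112), (541, -124), (551, 121), (562, -66), (589, -81)]
267 [106.4 -40. ]
278 [ 98.7 -40. ]
342 [ 53.9 -39.9]
383 [ 25.1 -39.8]
445 [-18.5 -39.6]
488 [-48.9 -39.6]
545 [-89.1 -39.4]
560 [-99.8 -39.4]
```

Run:
```python
from h import *
im=cv2.imread('pics/w5.png'); cm=ld('w5.npz'); g=cv2.cvtColor(im,cv2.COLOR_BGR2GRAY).astype(int)
e=np.array([[.996,-.09],[.09,.996]]);O=np.array([523,43.5])
print('TCP rig',e@(np.array([595.09,38.66])-O))
for r in(200,220,236):
    d=g[r,3:]-g[r,:-3]; L=[(i+1,int(d[i])) for i in range(255,380) if abs(d[i])>25 and abs(d[i])==max(abs(d[i-3:i+4]))]; print(r,L,[(e@(onz(cm,(c,r),106)[:2]-O)).round(1).tolist() for c,_ in L])
# bay edges: rib top edges z=22 along rows
for r in (160,165,172,180,190,200):
    d=g[r,3:]-g[r,:-3]; L=[i+1.5 for i in range(435,470) if d[i]>60 and d[i]==max(d[i-3:i+4])]+[i+1.5 for i in range(535,570) if d[i]>60 and d[i]==max(d[i-3:i+4])]
    print(r,L,[(e@(onz(cm,(c,r),22)[:2]-O)).round(1).tolist() for c in L])
```

```text
TCP rig [72.23724  1.66746]
200 [(270, -39), (279, -155), (353, 150), (362, 49)] [[92.2, -37.7], [88.3, -37.6], [56.5, -37.5], [52.6, -37.5]]
220 [(274, 55), (280, -162), (293, 124), (298, -124), (334, 125), (340, -125), (352, 154), (359, -62)] [[90.9, -28.4], [88.3, -28.4], [82.6, -28.3], [80.4, -28.3], [64.5, -28.2], [61.9, -28.2], [56.6, -28.2], [53.5, -28.2]]
236 [(269, 42), (283, -43), (301, 42), (331, -38), (340, 70), (349, 103), (358, -57)] [[93.5, -20.6], [87.3, -20.6], [79.2, -20.6], [65.8, -20.5], [61.7, -20.5], [57.7, -20.4], [53.6, -20.4]]
160 [447.5, 554.5] [[-20.5, -38.2], [-96.2, -38.0]]
165 [447.5, 553.5] [[-21.0, -34.6], [-96.4, -34.4]]
172 [446.5, 551.5] [[-21.0, -29.6], [-96.3, -29.3]]
180 [444.5, 549.5] [[-20.3, -23.7], [-96.3, -23.4]]
190 [443.5, 546.5] [[-20.6, -16.1], [-96.0, -15.8]]
200 [442.5, 544.5] [[-20.9, -8.4], [-96.4, -8.1]]
```

>>> jog_arm(commands=[-0.13,-0.63,0,0,-1,0,0,0,0,-1,0,0,1.2,0,-1,0,0,1.2,0,-1,0,0,1.0,0,-1,0,0,0.9,0,-1,0,0,0.6,0,-1,0,0,0,0,-1,0,0,0,0,-1])

```text
time_s: 11.82
ee_pos: [603.8, 39.6, 47.6]
eef_rot: [-0.674, 0.738, 0.0, -0.001]
wrist_force: [0.1, -0.6, -4.6]
finger_gap: 38.4
grasp_force: 72.6
```

>>> jog_arm(commands=[0,0,0.2,0,-1,0,0,0,0,-1,0,0,0.2,0,-1,0,0,0,0,-1])

```text
time_s: 12.15
ee_pos: [603.8, 39.6, 44.2]
eef_rot: [-0.674, 0.738, 0.0, -0.0]
wrist_force: [-3.9, 1.1, -3.1]
finger_gap: 38.7
grasp_force: 72.7
```

>>> jog_arm(commands=[0,0.25,-0.1,0,-1,0,0,0,0,-1,0,0,0.2,0,-1,0,0,0,0,-1,0,0,0.2,0,-1,0,0,0,0,-1,0,0,0,0,-1])

```text
time_s: 12.73
ee_pos: [602.0, 39.8, 41.2]
eef_rot: [-0.674, 0.738, -0.0, 0.0]
wrist_force: [0.1, -0.2, -4.6]
finger_gap: 38.5
grasp_force: 72.8
```

>>> jog_arm(commands=[0,0,0.15,0,-1,0,0,0,0,-1,0,0,0.1,0,-1,0,0,0,0,-1,0,0,0,0,-1])

```text
time_s: 13.15
ee_pos: [602.0, 39.8, 41.0]
eef_rot: [-0.674, 0.738, -0.0, 0.0]
wrist_force: [-7.3, -0.1, 14.1]
finger_gap: 38.8
grasp_force: 74.8
```

>>> jog_arm(commands=[0,0,-0.1,0,0.4,0,0,0,0,0.4,0,0,0,0,0.4,0,0,-1.5,0,0.4,0,0,-3,0,0.4,0,0,-4,0,0.6,0,0,-4,0,1,0,0,-4,0,1,0,0,0,0,1])

```text
time_s: 13.9
ee_pos: [606.9, 40.2, 214.2]
eef_rot: [-0.674, 0.738, -0.004, 0.006]
wrist_force: [1.8, 0.0, 0.4]
finger_gap: 85.5
grasp_force: 0.0
```

Run:
```python
from h import *
p,y,s=pose(); print(p,y,s['time_s'],s['finger_gap'])
im,cm=snapw('w6')   # check placed block
e=np.array([[.996,-.09],[.09,.996]]);O=np.array([525.5,43.3])
hsv=cv2.cvtColor(im,cv2.COLOR_RGB2HSV)
t=(hsv[...,2]<75).astype(np.uint8); b=O+e.T@np.array([76,-31]); u=proj(cm,[b[0],b[1],62]).round(); print('exp term px',u)
u=u.astype(int); sub=t[u[1]-40:u[1]+40,u[0]-40:u[0]+40]; n,l,st,ce=cv2.connectedComponentsWithStats(sub); i=l[40,40]; print(i,st[i],ce[i]+u-40, (e@(onz(cm,ce[i]+u-40,62)[:2]-O)))
a=plan([510,400,250],293.8,10); plan([527.5,430.4,110],293.8,5,*a)
```

```text
[606.89090758  40.15810583 214.23865115] -95.18251904439545 13.9 85.5140616886139
exp term px [324. 149.]
0 [   0    0   80   80 6400] [323.5 148.5] [ 76.72701809 -31.13574155]
10 x [-3.736, 0.461, -0.394, -2.898] len 37.84393343256873
5 x [-0.415, -0.566, 2.8, -0.0] len 28.86548804368289
```

>>> jog_arm(commands=[-3.74,0.46,-0.4,-2.9,1,-3.74,0.46,-0.4,-2.9,1,-3.74,0.46,-0.4,-2.9,1,-3.74,0.46,-0.4,-2.9,1,-3.74,0.46,-0.4,-2.9,1,-3.74,0.46,-0.4,-2.9,1,-3.74,0.46,-0.4,-2.9,1,-3.74,0.46,-0.4,-2.9,1,-3.74,0.46,-0.4,-2.9,1,-3.74,0.46,-0.4,-2.9,1])

```text
time_s: 14.78
ee_pos: [505.3, 401.8, 243.8]
eef_rot: [0.838, -0.545, -0.0, 0.0]
wrist_force: [0.5, -0.1, -0.4]
finger_gap: 85.3
grasp_force: 0.0
```

>>> jog_arm(commands=[0,0,0,0,1,0,0,0,0,1])

```text
time_s: 14.95
ee_pos: [504.9, 402.0, 243.8]
eef_rot: [0.839, -0.545, -0.0, 0.0]
wrist_force: [-0.5, -0.4, -0.4]
finger_gap: 85.3
grasp_force: 0.0
```

Run:
```python
from h import *
p,y,s=pose(); print(p,y,s['time_s'])
im,cm=snapw('w7')
cv2.imwrite('pics/w67.png',np.hstack([cv2.imread('pics/w6.png')[60:330,170:570],cv2.imread('pics/w7.png')[60:330,170:570]]))
for th in(140,180):
  for b in blocks(im,(0,0,640,400),cm,40,th):
    if 80<b[1]<130: print(b[0].round(1),round(b[1],1),round(b[2],1),round(b[3],1),'centre',b[4].round(1))
print(proj(cm,[527.5,430.4,40]),proj(cm,[432.4,361.7,40]))
plan([527.5,430.4,110],293.8,5)
```

```text
[504.91190221 402.01421789 243.83812825] -65.98199301821766 14.95
[289.69999972 185.79847382] [387.73707736 165.79139495]
5 x [-0.367, -0.642, 2.676, 0.019] len 27.76452878126234
```

View pics/w67.png

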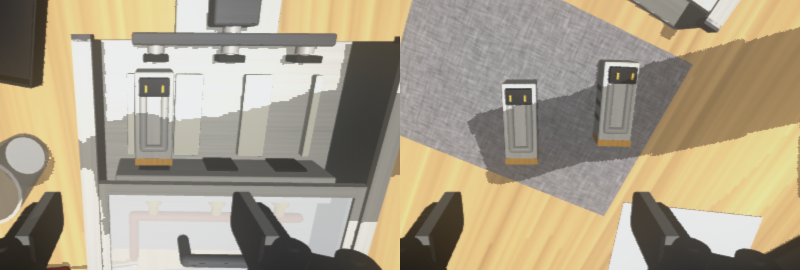

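Block A sits in bay 3, port towards the seals and clear of the pad. B at (290,180) and C at (388,163) are where they were measured. Next I pick B.

>>> jog_arm(commands=[-0.37,-0.64,2.68,0,1,-0.37,-0.64,2.68,0,1,-0.37,-0.64,2.68,0,1,-0.37,-0.64,2.68,0,1,-0.37,-0.64,2.68,0,1,0,0,2.7,0,1,0,0,2.7,0,1,0,0,2.7,0,1,0,0,0,0,1,0,0,0,0,1])

```text
time_s: 15.83
ee_pos: [527.2, 427.5, 28.0]
eef_rot: [0.837, -0.547, -0.001, 0.002]
wrist_force: [-0.1, 0.2, 0.1]
finger_gap: 85.7
grasp_force: 0.0
```

>>> jog_arm(commands=[0,0,0,0,-1,0,0,0,0,-1,0,0,0,0,-1,0,0,0,0,-1,0,0,0,0,-1,0,0,0,0,-1], newtons=80)

```text
time_s: 16.33
ee_pos: [529.0, 430.9, 32.1]
eef_rot: [0.838, -0.546, 0.001, -0.002]
wrist_force: [0.2, -1.3, 6.6]
finger_gap: 38.3
grasp_force: 83.8
```

Run:
```python
from h import *
p,y,s=pose(); print(p,y,s['time_s'],s['finger_gap'],s['grasp_force'],s['wrist_force'])
e=np.array([[.996,-.09],[.09,.996]]);O=np.array([525.5,43.3])
b=O+e.T@np.array([0,3]); print(b)
a=(np.array([p[0],p[1],200]),y); a=plan([b[0],b[1],200],264.84,11,*a)
```

```text
[529.03836113 430.94217752  32.0659235 ] -66.17815054976897 16.3333 38.285754208059856 83.80448698997498 [ 0.2280407  -1.33515793  6.62453907]
[525.77   46.288]
11 x [3.468, 0.683, -0.0, 2.635] len 35.342322192841756
```

>>> jog_arm(commands=[0,0,-1.5,0,-1,0,0,-3,0,-1,0,0,-4,0,-1,0,0,-4,0,-1,0,0,-4,0,-1,0,0,-0.5,0,-1,0,0,0,0,-1])

```text
time_s: 16.92
ee_pos: [529.6, 431.5, 204.1]
eef_rot: [0.838, -0.546, 0.001, -0.003]
wrist_force: [0.7, 0.3, -3.3]
finger_gap: 38.0
grasp_force: 82.6
```

>>> jog_arm(commands=[3.47,0.68,0,2.63,-1,3.47,0.68,0,2.63,-1,3.47,0.68,0,2.63,-1,3.47,0.68,0,2.63,-1,3.47,0.68,0,2.63,-1,3.47,0.68,0,2.63,-1,3.47,0.68,0,2.63,-1,3.47,0.68,0,2.63,-1,3.47,0.68,0,2.63,-1,3.47,0.68,0,2.63,-1])

```text
time_s: 17.75
ee_pos: [531.5, 77.6, 197.3]
eef_rot: [-0.691, 0.723, 0.001, -0.002]
wrist_force: [0.7, -0.5, -3.3]
finger_gap: 38.6
grasp_force: 82.5
```

>>> jog_arm(commands=[3.47,0.68,0,2.63,-1,0,0,2,0,-1,0,0,2,0,-1,0,0,2,0,-1,0,0,2,0,-1,0,0,2,0,-1,0,0,0,0,-1,0,0,0,0,-1,0,0,0,0,-1])

```text
time_s: 18.5
ee_pos: [524.7, 45.2, 99.7]
eef_rot: [-0.675, 0.738, 0.0, -0.0]
wrist_force: [0.8, -0.1, -2.5]
finger_gap: 38.1
grasp_force: 82.2
```

Run:
```python
from h import *
p,y,s=pose(); print(p,y,s['time_s'],s['finger_gap'],s['grasp_force'],s['wrist_force'])
im,cm=snapw('w8'); g=cv2.cvtColor(im,cv2.COLOR_RGB2GRAY).astype(int)
e=np.array([[.996,-.09],[.09,.996]]);O=np.array([525.5,43.3])
print('TCP rig',e@(p[:2]-O))
zt=p[2]-32+40
for r in(190,200,210):
    d=g[r,3:]-g[r,:-3]; L=[(i+1.5) for i in range(230,450) if abs(d[i])>30 and abs(d[i])==max(abs(d[i-3:i+4]))]
    print(r,[(c,(e@(onz(cm,(c,r),zt)[:2]-O)).round(1).tolist()) for c in L])
plan([525.8,46.3,70],264.84,3)
```

```text
[524.71513187  45.18851485  99.70064662] -95.10411573438537 18.5 38.07992200958722 82.2469425201416 [ 0.78031769 -0.07976529 -2.52096504]
TCP rig [-0.95169499  1.81032266]
190 [(243.5, [31.0, -40.9]), (270.5, [19.2, -40.9]), (281.5, [14.3, -40.9]), (351.5, [-16.3, -40.9]), (352.5, [-16.7, -40.9]), (361.5, [-20.7, -40.9]), (437.5, [-54.0, -40.9]), (443.5, [-56.6, -40.9]), (448.5, [-58.8, -40.9])]
200 [(243.5, [31.3, -36.3]), (271.5, [18.9, -36.3]), (280.5, [15.0, -36.3]), (352.5, [-16.9, -36.3]), (361.5, [-20.9, -36.3]), (400.5, [-38.2, -36.2]), (441.5, [-56.3, -36.2]), (447.5, [-59.0, -36.2])]
210 [(247.5, [29.9, -31.6]), (252.5, [27.7, -31.6]), (257.5, [25.4, -31.6]), (271.5, [19.2, -31.6]), (281.5, [14.7, -31.6]), (293.5, [9.3, -31.5]), (298.5, [7.1, -31.5]), (333.5, [-8.6, -31.5]), (334.5, [-9.0, -31.5]), (339.5, [-11.3, -31.5]), (352.5, [-17.1, -31.5]), (358.5, [-19.8, -31.5]), (440.5, [-56.5, -31.5]), (445.5, [-58.8, -31.5])]
3 x [-0.036, -0.008, 1.014, 0.018] len 10.145088443148168
```

>>> jog_arm(commands=[-0.11,-0.1,0,0,-1,0,0,1.2,0,-1,0,0,1.2,0,-1,0,0,1.2,0,-1,0,0,1.0,0,-1,0,0,0.5,0,-1,0,0,0,0,-1,0,0,0,0,-1,0,0,0.2,0,-1,0,0,0,0,-1])

```text
time_s: 19.38
ee_pos: [526.7, 46.2, 47.3]
eef_rot: [-0.675, 0.738, -0.0, 0.0]
wrist_force: [0.2, -0.4, -4.2]
finger_gap: 38.3
grasp_force: 82.5
```

>>> jog_arm(commands=[0,0,0.15,0,-1,0,0,0,0,-1,0,0,0.15,0,-1,0,0,0,0,-1,0,0,0,0,-1])

```text
time_s: 19.8
ee_pos: [526.5, 46.2, 44.1]
eef_rot: [-0.675, 0.738, -0.0, 0.0]
wrist_force: [0.3, -0.5, -1.2]
finger_gap: 38.5
grasp_force: 82.5
```

>>> jog_arm(commands=[0,0,0.05,0,-1,0,0,0,0,0.25,0,0,0,0,0.25,0,0,0,0,0.25,0,0,-1.5,0,0.25,0,0,-3,0,0.25,0,0,-4,0,0.6,0,0,-4,0,1,0,0,-3,0,1,0,0,0,0,1])

```text
time_s: 20.63
ee_pos: [530.2, 46.5, 205.3]
eef_rot: [-0.675, 0.738, -0.003, 0.004]
wrist_force: [1.7, -0.0, -0.3]
finger_gap: 85.2
grasp_force: 0.0
```

Run:
```python
from h import *
p,y,s=pose(); print(p,y,s['time_s'],s['finger_gap'])
plan([415,335,240],292.7,9)
```

```text
[530.22809613  46.51180141 205.28458474] -95.1123528816824 20.6333 85.19948105988982
9 x [-3.374, 0.874, -0.386, -3.09] len 35.066375870936724
```

>>> jog_arm(commands=[-3.37,0.87,-0.4,-3.1,1,-3.37,0.87,-0.4,-3.1,1,-3.37,0.87,-0.4,-3.1,1,-3.37,0.87,-0.4,-3.1,1,-3.37,0.87,-0.4,-3.1,1,-3.37,0.87,-0.4,-3.1,1,-3.37,0.87,-0.4,-3.1,1,-3.37,0.87,-0.4,-3.1,1,-3.37,0.87,-0.4,-3.1,1,0,0,0,0,1])

```text
time_s: 21.47
ee_pos: [408.5, 338.8, 234.8]
eef_rot: [0.835, -0.55, -0.001, -0.001]
wrist_force: [0.2, -0.1, 0.5]
finger_gap: 85.2
grasp_force: 0.0
```

>>> jog_arm(commands=[0,0,0,0,1])

```text
time_s: 21.55
ee_pos: [410.3, 335.6, 234.2]
eef_rot: [0.834, -0.552, 0.0, -0.0]
wrist_force: [0.6, -0.3, -0.2]
finger_gap: 85.4
grasp_force: 0.0
```

Run:
```python
from h import *
p,y,s=pose(); print(p,y,s['time_s'])
im,cm=snapw('w9'); g=im.max(2)
# terminals (black) and brass: check against the expected place
th=np.radians(112.7); u=np.array([np.cos(th),np.sin(th)]); c=np.array([432.4,361.7])
for n,k,z in(('term',-35,50),('port',47,40)):
    q=np.append(c+u*k,z); print(n,proj(cm,q).round(0))
hsv=cv2.cvtColor(im,cv2.COLOR_RGB2HSV)
for n,m in(('term',hsv[...,2]<60),('brass',(hsv[...,0]<25)&(hsv[...,1]>150))):
    m=m.astype(np.uint8).copy(); m[240:]=0
    nn,l,st,ce=cv2.connectedComponentsWithStats(m); print(n,[(st[i,4],ce[i].round(0).tolist()) for i in range(1,nn) if 40<st[i,4]<3000])
plan([432.4,361.7,110],292.7,5)
```

```text
[410.25869388 335.61019683 234.19662378] -67.02586503666522 21.55
term [289. 159.]
port [291. 224.]
term []
brass []
5 x [-0.334, -0.608, 2.48, 0.032] len 25.754145292919688
```

Run:
```python
from h import *
im=cv2.imread('pics/w9.png'); cm=ld('w9.npz'); hsv=cv2.cvtColor(im,cv2.COLOR_BGR2HSV)
print(hsv[150:168:3,289].tolist(), hsv[216:234:3,291].tolist())
print(im[190,255:330:3].max(1)) 
for t in(60,90,110):
  m=(hsv[...,2]<t).astype(np.uint8); m[:110]=0; m[215:]=0; m[:,:240]=0; m[:,340:]=0
  nn,l,st,ce=cv2.connectedComponentsWithStats(m); print(t,[(st[i].tolist(),ce[i].round(0).tolist()) for i in range(1,nn) if 40<st[i,4]])
```

```text
[[18, 16, 79], [18, 16, 80], [18, 16, 78], [12, 17, 76], [15, 14, 74], [18, 14, 93]] [[22, 18, 154], [19, 23, 154], [17, 148, 169], [18, 144, 166], [8, 10, 104], [12, 12, 107]]
[108 111 103 105  99 104 108 159 132 139 144 155 156 158 131 145 117 155
  97 106 103 112 108 106 107]
60 []
90 [([277, 149, 27, 17, 366], [290.0, 156.0])]
110 [([276, 140, 33, 4, 96], [292.0, 141.0]), ([277, 148, 27, 18, 411], [290.0, 157.0]), ([308, 156, 32, 59, 1413], [323.0, 187.0]), ([240, 170, 35, 45, 1116], [259.0, 193.0])]
```

C is where it was measured: terminals seen at (290,156), brass at row 224. I pick it.

>>> jog_arm(commands=[-0.33,-0.61,2.48,0,1,-0.33,-0.61,2.48,0,1,-0.33,-0.61,2.48,0,1,-0.33,-0.61,2.48,0,1,-0.33,-0.61,2.48,0,1,0,0,2.65,0,1,0,0,2.65,0,1,0,0,2.65,0,1,0,0,0,0,1,0,0,0,0,1])

```text
time_s: 22.43
ee_pos: [432.3, 359.0, 29.5]
eef_rot: [0.832, -0.554, -0.0, 0.002]
wrist_force: [0.1, 0.8, 1.0]
finger_gap: 85.6
grasp_force: 0.0
```

>>> jog_arm(commands=[0,0,0,0,-1,0,0,0,0,-1,0,0,0,0,-1,0,0,0,0,-1,0,0,0,0,-1,0,0,0,0,-1], newtons=80)

```text
time_s: 22.93
ee_pos: [433.8, 362.1, 32.6]
eef_rot: [0.833, -0.553, 0.0, -0.001]
wrist_force: [-0.2, -0.9, 7.8]
finger_gap: 38.4
grasp_force: 83.2
```

Run:
```python
from h import *
p,y,s=pose(); print(p,y,s['time_s'],s['finger_gap'],s['grasp_force'],s['wrist_force'])
e=np.array([[.996,-.09],[.09,.996]]);O=np.array([525.5,43.3])
b=O+e.T@np.array([-76,3]); print(b)
plan([b[0],b[1],200],264.84,9,np.array([p[0],p[1],200]),y)
```

```text
[433.81391871 362.05380988  32.64814451] -67.2100586034604 22.9333 38.35188579030918 83.15279603004456 [-0.19523483 -0.87579368  7.76928971]
[450.074  53.128]
9 x [3.443, 0.444, -0.0, 3.106] len 34.71154883783315
```

>>> jog_arm(commands=[0,0,-1.5,0,-1,0,0,-3,0,-1,0,0,-4,0,-1,0,0,-4,0,-1,0,0,-4,0,-1,0,0,-0.5,0,-1,0,0,0,0,-1])

```text
time_s: 23.52
ee_pos: [434.5, 362.7, 204.3]
eef_rot: [0.833, -0.553, 0.001, -0.003]
wrist_force: [1.4, -0.0, -4.6]
finger_gap: 38.2
grasp_force: 81.9
```

>>> jog_arm(commands=[3.44,0.44,0,3.1,-1,3.44,0.44,0,3.1,-1,3.44,0.44,0,3.1,-1,3.44,0.44,0,3.1,-1,3.44,0.44,0,3.1,-1,3.44,0.44,0,3.1,-1,3.44,0.44,0,3.1,-1,3.44,0.44,0,3.1,-1,3.44,0.44,0,3.1,-1,0,0,0,0,-1])

```text
time_s: 24.35
ee_pos: [446.3, 47.4, 198.3]
eef_rot: [-0.672, 0.74, 0.0, -0.003]
wrist_force: [-0.8, 0.2, -5.0]
finger_gap: 38.3
grasp_force: 81.8
```

>>> jog_arm(commands=[0,0,2,0,-1,0,0,2,0,-1,0,0,2,0,-1,0,0,2,0,-1,0,0,2,0,-1,0,0,0,0,-1,0,0,0,0,-1,0,0,0,0,-1])

```text
time_s: 25.02
ee_pos: [449.2, 52.7, 100.7]
eef_rot: [-0.675, 0.738, 0.0, -0.0]
wrist_force: [0.2, 0.4, -3.6]
finger_gap: 38.0
grasp_force: 81.9
```

Run:
```python
from h import *
p,y,s=pose(); print(p,y,s['time_s'],s['finger_gap'],s['grasp_force'],s['wrist_force'])
plan([450.1,53.1,48],264.84,5)
```

```text
[449.23834062  52.73495623 100.72791756] -95.0966176314094 25.0167 37.99523564515103 81.87313914299011 [ 0.18354252  0.39665212 -3.59247275]
5 x [-0.009, -0.017, 1.055, 0.013] len 10.547244198523702
```

>>> jog_arm(commands=[0,0,1.2,0,-1,0,0,1.2,0,-1,0,0,1.2,0,-1,0,0,1.0,0,-1,0,0,0.5,0,-1,0,0,0,0,-1,0,0,0,0,-1,0,0,0.2,0,-1,0,0,0,0,-1])

```text
time_s: 25.77
ee_pos: [450.1, 52.7, 48.2]
eef_rot: [-0.675, 0.738, -0.0, 0.0]
wrist_force: [-0.1, 0.5, -4.3]
finger_gap: 38.2
grasp_force: 82.0
```

>>> jog_arm(commands=[0,0,0.2,0,-1,0,0,0,0,-1,0,0,0.15,0,-1,0,0,0,0,-1,0,0,0,0,-1])

```text
time_s: 26.18
ee_pos: [449.8, 52.6, 44.7]
eef_rot: [-0.675, 0.738, -0.0, 0.0]
wrist_force: [-2.3, -0.5, 1.5]
finger_gap: 38.0
grasp_force: 82.7
```

>>> jog_arm(commands=[0,0,0,0,0.25,0,0,0,0,0.25,0,0,0,0,0.25,0,0,-1.5,0,0.25,0,0,-3,0,0.25,0,0,-4,0,0.6,1,-1,-4,0,1,3,-3,-2,0,1,2,-3,0,0,1,0,0,0,0,1])

```text
time_s: 27.02
ee_pos: [517.0, -12.7, 188.8]
eef_rot: [-0.674, 0.739, -0.004, 0.002]
wrist_force: [-0.1, 0.6, 0.4]
finger_gap: 85.2
grasp_force: 0.0
```

Run:
```python
from h import *
p,y,s=pose(); print(p,y,s['time_s'],s['finger_gap'])
snapw('w10')
a=plan([p[0],p[1],330],175,13); a=plan([560,-330,300],85,13,*a); plan([500,-370,300],9.2,12,*a)
```

```text
[516.99576889 -12.72121899 188.76462477] -95.2814170545491 27.0167 85.23211109849976
13 x [-0.011, -0.027, -1.097, 6.902] len 10.977352248203236
13 x [-2.219, -1.597, 0.231, 6.923] len 27.43677444550223
12 x [-0.62, -0.184, -0.0, 6.317] len 6.46765714004295
```

View pics/w10.png

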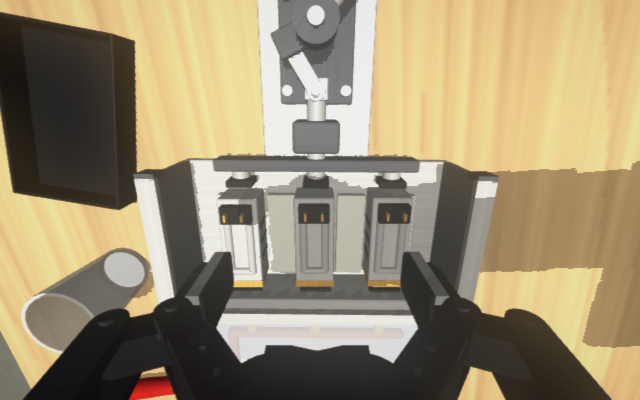

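All three blocks lie flat and straight in their bays, ports (brass, row 285) towards the seals. The pivot screw is at (316,15). Next is the bar.

>>> jog_arm(commands=[0,0,-1.1,6.9,1,0,0,-1.1,6.9,1,0,0,-1.1,6.9,1,0,0,-1.1,6.9,1,0,0,-1.1,6.9,1,0,0,-1.1,6.9,1,0,0,-1.1,6.9,1,0,0,-1.1,6.9,1,0,0,-1.1,6.9,1,0,0,-1.1,6.9,1])

```text
time_s: 27.9
ee_pos: [509.9, -9.0, 296.4]
eef_rot: [-0.136, 0.991, 0.0, -0.001]
wrist_force: [0.8, 0.3, 0.0]
finger_gap: 85.5
grasp_force: 0.0
```

>>> jog_arm(commands=[0,0,-1.1,6.9,1,0,0,-1.1,6.9,1,0,0,-1.1,6.9,1,-2.22,-1.6,0.23,6.92,1,-2.22,-1.6,0.23,6.92,1,-2.22,-1.6,0.23,6.92,1,-2.22,-1.6,0.23,6.92,1,-2.22,-1.6,0.23,6.92,1,-2.22,-1.6,0.23,6.92,1,-2.22,-1.6,0.23,6.92,1])

```text
time_s: 28.73
ee_pos: [600.1, -173.1, 312.2]
eef_rot: [0.45, 0.893, 0.0, -0.001]
wrist_force: [0.0, 0.0, -0.0]
finger_gap: 85.3
grasp_force: 0.0
```

>>> jog_arm(commands=[-2.22,-1.6,0.23,6.92,1,-2.22,-1.6,0.23,6.92,1,-2.22,-1.6,0.23,6.92,1,-2.22,-1.6,0.23,6.92,1,-2.22,-1.6,0.23,6.92,1,-2.22,-1.6,0.23,6.92,1,0,0,0,0,1])

```text
time_s: 29.32
ee_pos: [551.8, -330.0, 298.2]
eef_rot: [0.739, 0.674, -0.001, -0.001]
wrist_force: [-0.3, 0.4, -0.4]
finger_gap: 85.3
grasp_force: 0.0
```

Run:
```python
from h import *
p,y,s=pose(); print(p,y,s['time_s'],s['qpos'])
snapw('w11')
plan([510,-330,300],9.2,11)
```

```text
[ 551.76152681 -330.02721031  298.17495715] 84.7303401732466 29.3167 [-0.53802875  0.38760216  0.18274132  1.36842454 -0.00204475  1.12474424]
11 x [-0.281, -0.314, -0.014, 6.895] len 4.214383851527373
```

>>> jog_arm(commands=[-0.28,-0.31,0,6.9,1,-0.28,-0.31,0,6.9,1,-0.28,-0.31,0,6.9,1,-0.28,-0.31,0,6.9,1,-0.28,-0.31,0,6.9,1,-0.28,-0.31,0,6.9,1,-0.28,-0.31,0,6.9,1,-0.28,-0.31,0,6.9,1,-0.28,-0.31,0,6.9,1,-0.28,-0.31,0,6.9,1])

```text
time_s: 30.2
ee_pos: [515.9, -329.7, 299.2]
eef_rot: [0.99, 0.14, -0.0, -0.0]
wrist_force: [-0.3, 0.2, 0.6]
finger_gap: 85.5
grasp_force: 0.0
```

>>> jog_arm(commands=[-0.28,-0.31,0,6.9,1,0,0,0,0,1])

```text
time_s: 30.37
ee_pos: [512.0, -327.4, 299.4]
eef_rot: [0.997, 0.081, -0.0, -0.0]
wrist_force: [-0.2, 0.1, 0.3]
finger_gap: 85.2
grasp_force: 0.0
```

Run:
```python
from h import *
p,y,s=pose(); print(p,y,s['time_s'],s['qpos'])
snapw('w12')
a=cv2.imread('pics/w11.png')[0:300,120:520];b=cv2.imread('pics/w12.png')[0:300,120:520]
cv2.imwrite('pics/w1112.png',cv2.resize(np.hstack([a,b]),None,fx=1,fy=1))
```

```text
[ 512.01721184 -327.38890051  299.39816779] 9.31059069646662 30.3667 [-5.69194895e-01  3.15374759e-01  8.42306285e-02  1.34055307e+00
  5.70708819e-04  2.40989719e+00]
```

View pics/w1112.png

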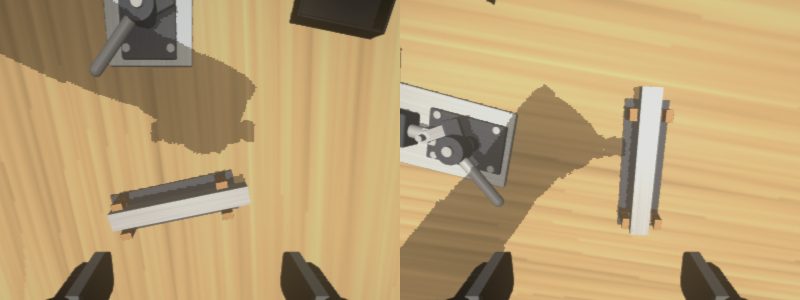

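Both views show the bar top (w12: columns ≈360–383, rows 87–235), the stub tip at (221,203) in w12 and (215,73) in w11, and the pivot screw at (172,152) and (260,8). I triangulate these.

Run:
```python
from h import *
c11,c12,c10=ld('w11.npz'),ld('w12.npz'),ld('w10.npz')
def bar(f,box):
    im=cv2.imread(f'pics/{f}.png'); hsv=cv2.cvtColor(im,cv2.COLOR_BGR2HSV); x0,y0,x1,y1=box
    m=np.zeros(im.shape[:2],np.uint8); m[y0:y1,x0:x1]=((hsv[...,1]<40)&(hsv[...,2]>150))[y0:y1,x0:x1]
    c=max(cv2.findContours(m,0,2)[0],key=cv2.contourArea); r=cv2.minAreaRect(c); B=cv2.boxPoints(r)
    if np.linalg.norm(B[0]-B[1])>np.linalg.norm(B[1]-B[2]): B=np.roll(B,1,0)
    return r,(B[0]+B[1])/2,(B[2]+B[3])/2
r1,a1,b1=bar('w11',(215,150,385,245)); r2,a2,b2=bar('w12',(340,60,400,245)); print(r1,a1,b1);print(r2,a2,b2)
# w11: camera right = world +x? order ends by world x at z=48
o=lambda cm,a,b: (a,b) if onz(cm,a,48)[0]<onz(cm,b,48)[0] else (b,a)
a1,b1=o(c11,a1,b1);a2,b2=o(c12,a2,b2)
A=tri([ray(c11,a1),ray(c12,a2)]);B=tri([ray(c11,b1),ray(c12,b2)]); d=B-A
print('bar',A,B,(A+B)/2,np.linalg.norm(d),np.degrees(np.arctan2(d[1],d[0])))
A2,B2=onz(c12,a2,48),onz(c12,b2,48); d=B2-A2; print('w12 z48',A2,B2,(A2+B2)/2,np.linalg.norm(d),np.degrees(np.arctan2(d[1],d[0])))
A2,B2=onz(c11,a1,48),onz(c11,b1,48); d=B2-A2; print('w11 z48',(A2+B2)/2,np.linalg.norm(d),np.degrees(np.arctan2(d[1],d[0])))
P=tri([ray(c11,(260,8)),ray(c12,(172,152)),ray(c10,(316,15))]); T=tri([ray(c11,(214,74)),ray(c12,(222,204))])
print('pivot',P,'tip',T,np.degrees(np.arctan2(*(T-P)[1::-1])),np.linalg.norm((T-P)[:2]))
# crops for stub edges
S=cv2.imread('pics/w12.png'); cv2.imwrite('pics/s12.png',cv2.resize(np.hstack([S[130:220,130:250],cv2.imread('pics/w11.png')[0:90,190:310]]),None,fx=3.3,fy=3.3,interpolation=cv2.INTER_CUBIC))
```

```text
((298.8846130371094, 208.92308044433594), (17.846569061279297, 142.1842041015625), 78.69007110595703) [229.17307 222.86539] [368.59616 194.98077]
((366.4195556640625, 160.19528198242188), (21.348358154296875, 148.50570678710938), 4.864514350891113) [360.12292 234.18068] [372.7162    86.209885]
bar [ 414.08608818 -407.91029014   32.97033346] [ 617.86295662 -378.98588459   46.53954746] [ 515.9745224  -393.44808736   39.75494046] 206.26622824917504 8.07868563611069
w12 z48 [ 420.79353793 -404.3661168    48.        ] [ 618.10018678 -378.57672668   48.        ] [ 519.44686236 -391.47142174   48.        ] 198.98493994106065 7.446751984330144
w11 z48 [ 518.4503054  -390.28414135   48.        ] 199.06212546405192 6.709006407673424
pivot [ 505.82365869 -151.44011759   77.10548103] tip [ 442.20889022 -210.12420719   64.10548376] -137.3087228897558 86.54860565736669
```

View pics/s12.png

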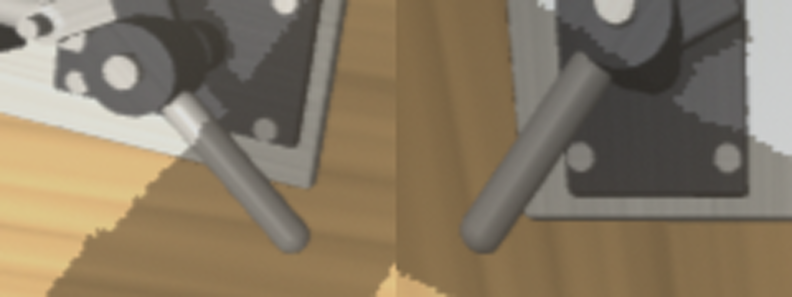

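Run:
```python
from h import *
c11,c12,c10=ld('w11.npz'),ld('w12.npz'),ld('w10.npz')
for f,cm,box,ax in(('w12',c12,(340,95,400,228),0),('w11',c11,(240,150,358,245),1)):
    im=cv2.imread(f'pics/{f}.png'); hsv=cv2.cvtColor(im,cv2.COLOR_BGR2HSV); x0,y0,x1,y1=box
    m=((hsv[...,1]<40)&(hsv[...,2]>150))
    Lo=[];Hi=[]
    for k in (range(y0,y1) if ax==0 else range(x0,x1)):
        i=np.where(m[k,x0:x1])[0]+x0 if ax==0 else np.where(m[y0:y1,k])[0]+y0
        if len(i)>8:
            lo,hi=((i[0]-.5,k),(i[-1]+.5,k)) if ax==0 else ((k,i[0]-.5),(k,i[-1]+.5))
            Lo.append(onz(cm,lo,48)[:2]);Hi.append(onz(cm,hi,48)[:2])
    for P in(Lo,Hi):
        P=np.array(P); k=np.polyfit(P[:,0],P[:,1],1); r=P[:,1]-np.polyval(k,P[:,0]); ok=abs(r)<1.5*r.std(); k=np.polyfit(P[ok,0],P[ok,1],1)
        print(f,np.degrees(np.arctan(k[0])),'y at 519',np.polyval(k,519),r.std())
P=tri([ray(c11,(257,2.4)),ray(c12,(167,152.1))]); T=tri([ray(c11,(216.7,70.6)),ray(c12,(217.9,201.2))]); H=tri([ray(c11,(250,21.2)),ray(c12,(184.5,161.8))])
print('pivot',P,'tipc',T,'hub',H,np.degrees(np.arctan2(*(T-P)[1::-1])),np.linalg.norm((T-P)[:2]),np.degrees(np.arctan2(*(T-H)[1::-1])))
e=np.array([[.996,-.09],[.09,.996]]);O=np.array([525.5,43.3]); print('pivot from rig',O+e.T@np.array([0,-192]))
for cm,u,v in((c12,(217.9,201.2),(184.5,161.8)),(c11,(216.7,70.6),(250,21.2))): a,b=onz(cm,u,72),onz(cm,v,72); print('z70',a,b,np.degrees(np.arctan2(*(a-b)[1::-1])))
```

```text
w12 6.880633416315712 y at 519 -377.234528851196 0.38535370120158907
w12 6.8382210003275405 y at 519 -404.0026205554051 0.585773051567926
w11 6.881262866241959 y at 519 -377.28746792199047 0.4188244367792265
w11 6.776892184126455 y at 519 -403.64044872297245 0.45510691448649065
pivot [ 508.11979353 -153.30077932   96.10955511] tipc [ 449.93996381 -208.20918084   76.16885003] hub [ 493.86393428 -163.09508851   72.31065447] -136.656996196703 79.99890714104936 -134.23420504289402
pivot from rig [ 508.22  -147.932]
z70 [ 447.81225888 -207.13787504   72.        ] [ 493.10068665 -163.29346621   72.        ] -135.92815349055394
z70 [ 449.10020708 -207.51457306   72.        ] [ 494.48224559 -162.68280502   72.        ] -135.34947848536785
```

Run:
```python
from h import *
a=plan([519,-390.5,120],6.85,6); plan([519,-390.5,30],6.85,4,*a)
```

```text
6 x [-0.044, 1.051, 2.991, 0.458] len 31.70238505515307
4 x [0.0, -0.0, 2.25, -0.0] len 22.5
```

>>> jog_arm(commands=[-0.04,1.05,3,0.46,1,-0.04,1.05,3,0.46,1,-0.04,1.05,3,0.46,1,-0.04,1.05,3,0.46,1,-0.04,1.05,3,0.46,1,-0.04,1.05,3,0.46,1,0,0,2.25,0,1,0,0,2.25,0,1,0,0,0,0,1,0,0,0,0,1])

```text
time_s: 31.25
ee_pos: [518.1, -390.6, 73.2]
eef_rot: [0.998, 0.059, -0.001, -0.001]
wrist_force: [0.3, 0.8, 1.1]
finger_gap: 85.2
grasp_force: 0.0
```

Run:
```python
from h import *
p,y,s=pose(); print(p,y,s['time_s'])
plan([519,-390.5,27],6.85,4)
```

```text
[ 518.07908713 -390.57080625   73.22338624] 6.7552007824292115 31.25
4 x [0.023, 0.001, 1.156, -0.024] len 11.558153318092277
```

>>> jog_arm(commands=[0.02,0,1.15,0,1,0.02,0,1.15,0,1,0.02,0,1.15,0,1,0.02,0,1.15,0,1,0,0,0,0,1,0,0,0,0,1])

```text
time_s: 31.75
ee_pos: [518.7, -391.1, 27.3]
eef_rot: [0.998, 0.057, -0.001, -0.001]
wrist_force: [0.3, -0.3, 0.2]
finger_gap: 85.6
grasp_force: 0.0
```

>>> jog_arm(commands=[0,0,0,0,-1,0,0,0,0,-1,0,0,0,0,-1,0,0,0,0,-1,0,0,0,0,-1,0,0,0,0,-1,0,0,0,0,-1], newtons=100)

```text
time_s: 32.33
ee_pos: [519.9, -391.9, 29.2]
eef_rot: [0.998, 0.057, 0.0, 0.0]
wrist_force: [-0.3, 0.6, 4.3]
finger_gap: 24.5
grasp_force: 99.2
```

Run:
```python
from h import *
p,y,s=pose(); print(p,y,s['time_s'],s['finger_gap'],s['grasp_force'],s['wrist_force'])
P=np.array([508.2,-147.9]); d=np.array([np.cos(np.radians(-135.3)),np.sin(np.radians(-135.3))])
a=(np.array([p[0],p[1],140]),y); q=P+225*d; print(q); a=plan([q[0],q[1],140],44.7,10,*a)
```

```text
[ 519.9271077  -391.93964717   29.17383572] 6.569050338463378 32.3333 24.475290640819 99.2297637462616 [-0.26230161  0.60645563  4.32738206]
[ 348.27011838 -306.16380813]
10 x [-1.249, -1.503, -0.0, -3.813] len 19.54463135297489
```

>>> jog_arm(commands=[0,0,-1,0,-1,0,0,-2,0,-1,0,0,-3,0,-1,0,0,-3,0,-1,0,0,-2,0,-1,0,0,0,0,-1])

```text
time_s: 32.83
ee_pos: [521.7, -393.4, 143.6]
eef_rot: [0.998, 0.057, 0.003, 0.002]
wrist_force: [0.7, -0.2, -2.9]
finger_gap: 24.5
grasp_force: 98.5
```

>>> jog_arm(commands=[-1.25,-1.5,0,-3.81,-1,-1.25,-1.5,0,-3.81,-1,-1.25,-1.5,0,-3.81,-1,-1.25,-1.5,0,-3.81,-1,-1.25,-1.5,0,-3.81,-1,-1.25,-1.5,0,-3.81,-1,-1.25,-1.5,0,-3.81,-1,-1.25,-1.5,0,-3.81,-1,-1.25,-1.5,0,-3.81,-1,-1.25,-1.5,0,-3.81,-1])

```text
time_s: 33.67
ee_pos: [346.0, -304.8, 137.0]
eef_rot: [0.924, 0.382, -0.001, -0.001]
wrist_force: [-0.2, 0.0, -2.9]
finger_gap: 24.5
grasp_force: 98.7
```

>>> jog_arm(commands=[0,0,2,0,-1,0,0,2,0,-1,0,0,2,0,-1,0,0,1,0,-1,0,0,0,0,-1,0,0,0,0,-1,0,0,0,0,-1])

```text
time_s: 34.25
ee_pos: [348.3, -306.5, 68.9]
eef_rot: [0.925, 0.38, 0.0, 0.0]
wrist_force: [-0.2, -0.3, -2.8]
finger_gap: 24.2
grasp_force: 98.8
```

Run:
```python
from h import *
p,y,s=pose(); print(p,y,s['time_s'],s['finger_gap'],s['grasp_force'],s['wrist_force'],s['qpos'])
P=np.array([508.2,-147.9]); d=np.array([np.cos(np.radians(-135.3)),np.sin(np.radians(-135.3))])
im,cm=snapw('w13')
q=P+225*d; plan([q[0],q[1],64.2],44.7,1)
cv2.imwrite('pics/w13b.png',cv2.resize(cv2.imread('pics/w13.png')[0:300,160:480],None,fx=2,fy=2))
```

```text
[ 348.25819484 -306.49726393   68.94600726] 44.67227734883758 34.25 24.209401784166936 98.81278395652771 [-0.17014842 -0.31276083 -2.81113103] [-7.21674297e-01  2.09682360e-01 -6.14153725e-01  7.46538961e-01
 -4.23234488e-05  1.64024002e+00]
1 x [0.021, -0.06, 0.506, -0.027] len 5.102857157766644
```

View pics/w13b.png

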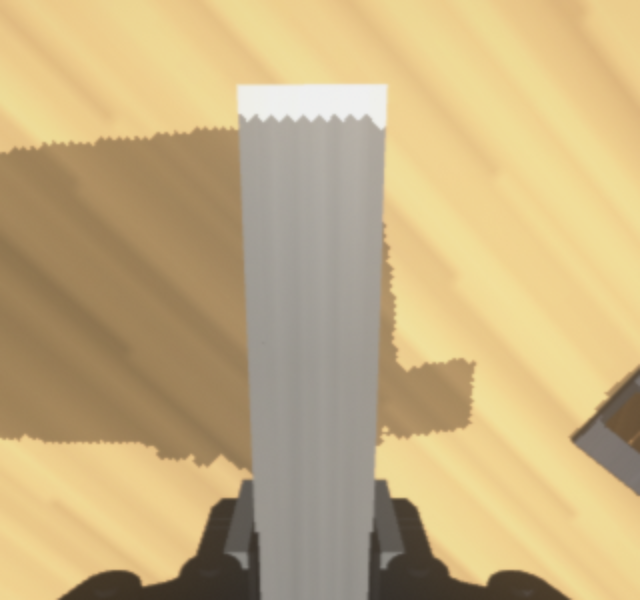

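The bar is held straight: its end is at (316,43), its edges at columns 279–353 near the end, and the stub is still out of view above. I check the bar's lateral offset and tilt from its width.

Run:
```python
from h import *
cm=ld('w13.npz'); im=cv2.imread('pics/w13.png').astype(int); p=np.array([348.26,-306.5,68.95])
P=np.array([508.2,-147.9]); d=np.array([np.cos(np.radians(-135.3)),np.sin(np.radians(-135.3))]); n=np.array([-d[1],d[0]])
S=cv2.cvtColor(im.astype(np.uint8),cv2.COLOR_BGR2HSV)[...,1]
for r in(46,52,70,100,130,170,200):
    i=[c for c in range(265,370) if S[r,c]<35]; a,b=i[0]-.5,i[-1]+.5
    for z in(87.75,):
        A,B=onz(cm,(a,r),z)[:2],onz(cm,(b,r),z)[:2]; M=(A+B)/2-P
        w=np.linalg.norm(A-B); cz=cm[1][2,3]
        print(r,a,b,'along',round(M@d,1),'lat',round(M@n,2),'w',round(w,1),'z for 26:',round(cz-(cz-z)*26/w,1))
print('TCP along,lat',(p[:2]-P)@d,(p[:2]-P)@n)
```

```text
46 278.5 352.5 along 127.3 lat -0.44 w 25.4 z for 26: 85.2
52 278.5 352.5 along 129.1 lat -0.44 w 25.6 z for 26: 85.9
70 280.5 351.5 along 134.9 lat -0.29 w 25.0 z for 26: 83.2
100 280.5 350.5 along 144.9 lat -0.5 w 25.4 z for 26: 85.0
130 282.5 349.5 along 155.5 lat -0.34 w 25.0 z for 26: 83.5
170 283.5 348.5 along 170.8 lat -0.39 w 25.4 z for 26: 84.9
200 285.5 347.5 along 183.2 lat -0.22 w 25.0 z for 26: 83.3
TCP along,lat 225.24366771699232 0.23184778874461642
```

>>> jog_arm(commands=[0,0.03,0.4,0,-1,1,0,0,0,-1,1,0,0,0,-1,1,0,0,0,-1,0.5,0,0,0,-1,0.5,0,0,0,-1,0.5,0,0,0,-1,0,0,0,0,-1,0,0,0,0,-1])

```text
time_s: 35.05
ee_pos: [380.2, -274.6, 64.4]
eef_rot: [0.925, 0.38, -0.0, 0.0]
wrist_force: [0.6, -0.8, -2.6]
finger_gap: 24.7
grasp_force: 98.8
```

Run:
```python
from h import *
p,y,s=pose(); P=np.array([508.2,-147.9]); d=np.array([np.cos(np.radians(-135.3)),np.sin(np.radians(-135.3))]); n=np.array([-d[1],d[0]])
print(p,y,s['time_s'],s['wrist_force'],s['ft_torque'],'along,lat',(p[:2]-P)@d,(p[:2]-P)@n)
snapw('w14'); im=cv2.imread('pics/w14.png'); cm=ld('w14.npz')
print('tip px',[proj(cm,[*(P+k*d),77]).round() for k in(90,70,40)])
```

```text
[ 380.24892987 -274.61049057   64.42761568] 44.70396560585533 35.05 [ 0.6254624  -0.81212234 -2.64648955] [-0.01302624  0.02206275 -0.02613197] along,lat 180.07504118872328 0.06564508051303619
tip px [array([317.,  73.]), array([317.,  11.]), array([317., -97.])]
```

Run:
```python
from h import *
cm=ld('w14.npz'); im=cv2.imread('pics/w14.png')
cv2.imwrite('pics/w14b.png',cv2.resize(im[0:140,220:420],None,fx=4,fy=4))
for r in(6,14,24,34,50,80): print(r,im[r,255:385:3].max(1).tolist())
```

```text
6 [233, 168, 223, 239, 239, 239, 239, 239, 239, 239, 239, 239, 239, 236, 159, 190, 207, 221, 228, 237, 237, 231, 222, 209, 192, 169, 117, 104, 237, 239, 238, 239, 239, 238, 220, 139, 167, 230, 228, 227, 227, 226, 231, 235]
14 [238, 237, 235, 194, 221, 239, 239, 239, 239, 239, 239, 239, 240, 237, 157, 190, 208, 221, 229, 238, 238, 232, 223, 209, 192, 168, 227, 239, 239, 239, 239, 227, 154, 172, 236, 235, 235, 235, 233, 231, 228, 228, 227, 227]
24 [239, 239, 239, 239, 237, 197, 159, 236, 240, 240, 240, 240, 240, 238, 155, 189, 209, 222, 230, 238, 238, 232, 223, 209, 193, 167, 231, 236, 189, 124, 237, 239, 238, 238, 236, 237, 237, 236, 236, 236, 235, 232, 231, 229]
34 [239, 239, 239, 239, 239, 239, 239, 238, 197, 209, 240, 240, 240, 240, 155, 190, 209, 222, 231, 239, 239, 233, 224, 210, 193, 165, 221, 239, 239, 239, 239, 239, 239, 239, 239, 239, 238, 238, 237, 237, 237, 237, 236, 234]
50 [239, 240, 240, 240, 239, 239, 239, 239, 207, 240, 235, 228, 241, 183, 239, 238, 192, 240, 206, 229, 240, 186, 239, 236, 191, 241, 209, 230, 240, 186, 240, 240, 241, 240, 240, 240, 240, 240, 240, 240, 240, 239, 239, 238]
80 [162, 160, 159, 164, 169, 173, 174, 175, 175, 168, 169, 169, 170, 172, 175, 173, 172, 171, 172, 174, 175, 178, 179, 174, 173, 177, 179, 180, 179, 177, 173, 172, 179, 241, 241, 241, 241, 241, 241, 241, 241, 241, 241, 241]
```

View pics/w14b.png

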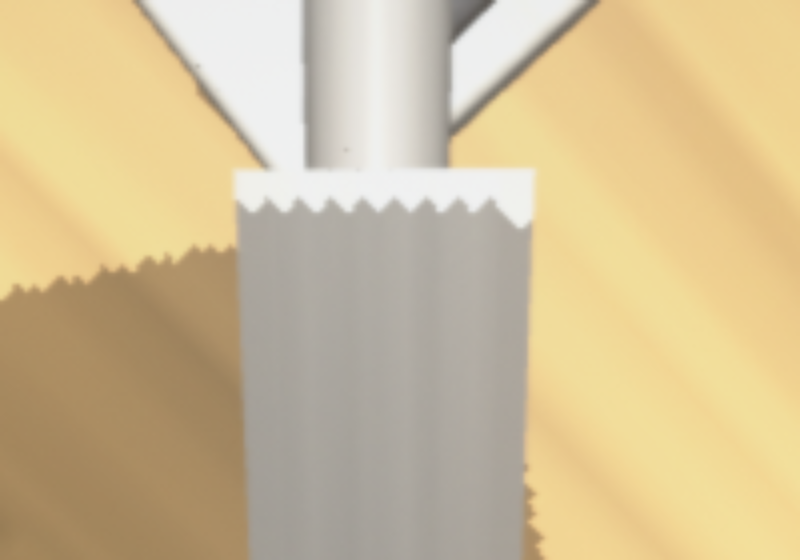

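The stub enters the bar's bore centrally (stub centre column 377, bar centre 384 in the 4× crop), with no contact force. I push it on.

>>> jog_arm(commands=[0.6,-0.05,0,0,-1,0.8,0,0,0,-1,0.8,0,0,0,-1,0.8,0,0,0,-1,0.8,0,0,0,-1,0.6,0,0,0,-1,0.2,0,0,0,-1,0,0,0,0,-1,0,0,0,0,-1])

```text
time_s: 35.85
ee_pos: [412.4, -242.0, 64.4]
eef_rot: [0.925, 0.38, -0.0, -0.0]
wrist_force: [-0.1, -0.5, -3.6]
finger_gap: 24.4
grasp_force: 98.8
```

```bash
cat > st.py <<'E'
from h import *
P=np.array([508.2,-147.9])
def st():
    p,y,s=pose(); v=p[:2]-P; print(p.round(1),'yaw',round(y,2),'t',s['time_s'],'F',s['wrist_force'].round(1),'T',s['ft_torque'].round(2),'gap',round(s['finger_gap'],1),round(s['grasp_force']),'rad',np.hypot(*v).round(1),'ang',np.degrees(np.arctan2(v[1],v[0])).round(2)); return p,y
if __name__=='__main__': st()
E
python3 - <<'E'
from st import *
p,y=st()
# swing rows about pivot: total 20deg in 10 rows
for tot,n in((10,5),(40,10)):
    v=p[:2]-P; a=np.radians(tot); q=P+np.array([[np.cos(a),-np.sin(a)],[np.sin(a),np.cos(a)]])@v; plan([*q,p[2]],y+tot,n)
E
```

```text
[ 412.4 -242.    64.4] yaw 44.69 t 35.85 F [-0.1 -0.5 -3.6] T [-0.02  0.02  0.06] gap 24.4 99 rad 134.2 ang -135.51
5 x [0.007, 0.469, -0.0, -2.0] len 4.685724546684741
10 x [0.029, 0.937, -0.0, -4.0] len 9.370021776280938
```

>>> jog_arm(commands=[0.35,0,0,0,-1,0,0,0,0,-1,0.01,0.35,0,-1.5,-1,0.02,0.69,0,-3,-1,0.02,0.69,0,-3,-1,0.02,0.69,0,-3,-1,0.02,0.69,0,-3,-1,0.02,0.69,0,-3,-1,0.02,0.69,0,-3,-1,0.02,0.69,0,-3,-1])

```text
time_s: 36.68
ee_pos: [456.3, -267.7, 64.0]
eef_rot: [0.832, 0.554, -0.001, -0.002]
wrist_force: [-3.7, 2.7, -1.7]
finger_gap: 24.3
grasp_force: 99.0
```

```bash
python3 st.py
```

```text
[ 456.3 -267.7   64. ] yaw 67.31 t 36.6833 F [-3.7  2.7 -1.7] T [0.55 0.7  0.18] gap 24.3 99 rad 130.6 ang -113.4
```

>>> jog_arm(commands=[0.02,0.69,0,-3,-1,0.02,0.69,0,-3,-1,0.02,0.69,0,-3,-1,0.02,0.69,0,-3,-1,0.02,0.69,0,-3,-1,0.02,0.69,0,-3,-1,0.02,0.69,0,-3,-1])

```text
time_s: 37.27
ee_pos: [498.4, -277.0, 63.1]
eef_rot: [0.717, 0.697, -0.003, -0.005]
wrist_force: [-19.0, 1.0, 8.4]
finger_gap: 24.4
grasp_force: 100.9
```

Run:
```python
from st import *
p,y=st(); r=130.5; a=np.radians(-64)
plan([*(P+r*np.array([np.cos(a),np.sin(a)])),64.4],180-64,8)
```

```text
[ 498.4 -277.    63.1] yaw 88.34 t 37.2667 F [-19.    1.    8.4] T [1.02 3.98 0.8 ] gap 24.4 101 rad 129.4 ang -94.34
8 x [-0.007, 0.859, -0.017, -3.458] len 8.587665723925163
```

>>> jog_arm(commands=[0,0.8,-0.02,-3.3,-1,0,0.8,-0.02,-3.3,-1,0,0.8,-0.02,-3.3,-1,0,0.8,-0.02,-3.3,-1,0,0.8,0,-3.3,-1,0,0.8,0,-3.3,-1,0,0.8,0,-3.3,-1,0,0.8,0,-3.3,-1])

```text
time_s: 37.93
ee_pos: [567.2, -266.8, 64.5]
eef_rot: [0.54, 0.842, 0.001, -0.001]
wrist_force: [9.7, 11.8, -8.1]
finger_gap: 24.6
grasp_force: 99.9
```

Run:
```python
from st import *
p,y=st(); r=130; a=np.radians(-55.3)
plan([*(P+r*np.array([np.cos(a),np.sin(a)])),64.4],180-55.3,5)
```

```text
[ 567.2 -266.8   64.5] yaw 114.67 t 37.9333 F [ 9.7 11.8 -8.1] T [ 2.   -1.95 -0.61] gap 24.6 100 rad 132.7 ang -63.62
5 x [0.066, 0.38, 0.002, -2.006] len 3.852246088508551
```

>>> jog_arm(commands=[0.06,0.4,0,-2,-1,0.06,0.4,0,-2,-1,0.03,0.4,0,-2,-1,0.03,0.4,0,-2,-1,0,0.3,0,-1,-1,0,0,0,0,-1,0,0,0,0,-1])

```text
time_s: 38.52
ee_pos: [582.7, -257.3, 65.0]
eef_rot: [0.473, 0.881, -0.0, -0.0]
wrist_force: [-1.7, -1.4, -3.3]
finger_gap: 24.5
grasp_force: 100.7
```

```bash
python3 st.py
```

```text
[ 582.7 -257.3   65. ] yaw 123.52 t 38.5167 F [-1.7 -1.4 -3.3] T [-0.05  0.23  0.09] gap 24.5 101 rad 132.4 ang -55.75
```

>>> jog_arm(commands=[0,0.3,0,-1,-1,0,0.2,0,-0.6,-1,0,0,0,0,-1,0,0,0,0,-1])

```text
time_s: 38.85
ee_pos: [584.5, -255.7, 64.7]
eef_rot: [0.461, 0.888, -0.002, -0.002]
wrist_force: [-7.6, -4.3, -1.6]
finger_gap: 24.5
grasp_force: 101.2
```

```bash
python3 st.py
```

```text
[ 584.5 -255.7   64.7] yaw 125.15 t 38.85 F [-7.6 -4.3 -1.6] T [-0.98  1.66  0.53] gap 24.5 101 rad 132.1 ang -54.71
```

>>> jog_arm(commands=[0,-0.4,0,0.4,-1,0,0,0,0,-1,0,0,0,0,-1])

```text
time_s: 39.1
ee_pos: [584.3, -256.7, 65.4]
eef_rot: [0.464, 0.886, 0.0, 0.0]
wrist_force: [-1.4, -0.3, -4.2]
finger_gap: 24.9
grasp_force: 100.8
```

```bash
python3 st.py
```

```text
[ 584.3 -256.7   65.4] yaw 124.75 t 39.1 F [-1.4 -0.3 -4.2] T [-0.12  0.2   0.09] gap 24.9 101 rad 132.8 ang -55.05
```

Free of load. I pull the bar straight off.

>>> jog_arm(commands=[-0.5,-0.02,0,0,-1,-0.8,0,0,0,-1,-0.8,0,0,0,-1,-0.8,0,0,0,-1,-0.8,0,0,0,-1,-0.8,0,0,0,-1,-0.8,0,0,0,-1,-0.8,0,0,0,-1,0,0,0,0,-1])

```text
time_s: 39.85
ee_pos: [619.7, -308.6, 65.2]
eef_rot: [0.464, 0.886, -0.0, 0.001]
wrist_force: [0.2, 0.2, -2.5]
finger_gap: 24.5
grasp_force: 100.7
```

```bash
python3 st.py
```

```text
[ 619.7 -308.6   65.2] yaw 124.72 t 39.85 F [ 0.2  0.2 -2.5] T [ 0.01 -0.05  0.03] gap 24.5 101 rad 195.6 ang -55.24
```

>>> jog_arm(commands=[-2,0,0,0,-1,-2,0,-1,0,-1,0,0,-3,0,-1,0,0,-3,0,-1,0,0,-2,0,-1,0,0,0,0,-1,0,0,0,0,-1])

```text
time_s: 40.43
ee_pos: [642.2, -340.1, 156.2]
eef_rot: [0.464, 0.886, 0.0, 0.001]
wrist_force: [-0.6, 0.4, -4.3]
finger_gap: 24.2
grasp_force: 100.8
```

Run:
```python
from st import *
p,y=st(); im,cm=snapw('w15'); S=cv2.cvtColor(im,cv2.COLOR_RGB2HSV)[...,1]
M=R.from_quat(monitor.get_state()['eef_rot']).as_matrix()
for r in(60,100,150):
    i=[c for c in range(262,375) if S[r,c]<35]; 
    if i: print(r,i[0],i[-1],[ (M.T@(onz(cm,(c,r),p[2]+18.8)-p)).round(1).tolist() for c in(i[0]-.5,i[-1]+.5)])
c=[r for r in range(20,100) if S[r,316]<35]; print('end row',c[0])
plan([519.6,-391.4,150],186.57,10)
```

```text
[ 642.2 -340.1  156.2] yaw 124.77 t 40.4333 F [-0.6  0.4 -4.3] T [-0.02  0.06  0.02] gap 24.2 101 rad 234.3 ang -55.11
60 280 352 [[93.9, -13.0, -18.7], [93.9, 12.4, -18.7]]
100 282 350 [[80.7, -12.8, -18.7], [80.7, 12.2, -18.8]]
150 284 349 [[62.6, -12.7, -18.8], [62.6, 12.4, -18.8]]
end row 43
10 x [0.881, -1.071, 0.043, -6.179] len 13.873711795772735
```

>>> jog_arm(commands=[0.88,-1.07,0.04,-6.18,-1,0.88,-1.07,0.04,-6.18,-1,0.88,-1.07,0.04,-6.18,-1,0.88,-1.07,0.04,-6.18,-1,0.88,-1.07,0.04,-6.18,-1,0.88,-1.07,0.04,-6.18,-1,0.88,-1.07,0.04,-6.18,-1,0.88,-1.07,0.04,-6.18,-1,0.88,-1.07,0.04,-6.18,-1,0.88,-1.07,0.04,-6.18,-1])

```text
time_s: 41.32
ee_pos: [517.8, -390.5, 148.3]
eef_rot: [-0.06, 0.998, 0.002, -0.002]
wrist_force: [0.1, -0.0, -3.4]
finger_gap: 24.5
grasp_force: 100.7
```

>>> jog_arm(commands=[0,0,2.5,0,-1,0,0,2.5,0,-1,0,0,1.5,0,-1,0,0,0,0,-1,0,0,0,0,-1,0,0,0,0,-1])

```text
time_s: 41.82
ee_pos: [519.9, -391.4, 86.0]
eef_rot: [-0.057, 0.998, 0.0, -0.0]
wrist_force: [0.0, -0.5, -2.8]
finger_gap: 24.3
grasp_force: 100.8
```

Run:
```python
from st import *
p,y=st(); im,cm=snapw('w16'); S=cv2.cvtColor(im,cv2.COLOR_RGB2HSV)[...,1]
plan([519.6,-391.4,60],186.57,1)
c=[r for r in range(20,100) if S[r,316]<35]; print('end row',c[0])
```

```text
[ 519.9 -391.4   86. ] yaw -173.42 t 41.8167 F [ 0.  -0.5 -2.8] T [-0.03  0.   -0.02] gap 24.3 101 rad 243.8 ang -87.24
1 x [0.089, 0.052, 2.688, 0.009] len 26.903836790966132
end row 42
```

>>> jog_arm(commands=[0,0,1.2,0,-1,0,0,1.2,0,-1,0,0,1.2,0,-1,0,0,1.0,0,-1,0,0,0.7,0,-1,0,0,0,0,-1,0,0,0,0,-1])

```text
time_s: 42.45
ee_pos: [519.6, -391.2, 32.4]
eef_rot: [-0.057, 0.998, 0.001, -0.001]
wrist_force: [0.3, -0.2, -3.5]
finger_gap: 24.5
grasp_force: 100.8
```

>>> jog_arm(commands=[0,0,0.2,0,-1,0,0,0,0,-1,0,0,0.15,0,-1,0,0,0,0,-1,0,0,0,0,-1])

```text
time_s: 42.87
ee_pos: [520.2, -391.7, 30.0]
eef_rot: [-0.057, 0.998, -0.0, 0.0]
wrist_force: [0.4, 0.5, -3.2]
finger_gap: 24.7
grasp_force: 100.8
```

>>> jog_arm(commands=[0,0,0.1,0,-1,0,0,0,0,-1,0,0,0.05,0,-1,0,0,0,0,-1])

```text
time_s: 43.2
ee_pos: [520.3, -391.8, 29.2]
eef_rot: [-0.057, 0.998, -0.0, 0.0]
wrist_force: [-2.2, 1.8, 4.0]
finger_gap: 24.6
grasp_force: 102.0
```

>>> jog_arm(commands=[0,0,0,0,0,0,0,0,0,1,0,0,0,0,1,0,0,0,0,1,0,0,-1,0,1,0,0,-3,0,1,0,0,-4,0,1,0,0,-4,0,1,0,0,-4,0,1,0,0,0,0,1])

```text
time_s: 44.03
ee_pos: [523.9, -394.5, 198.6]
eef_rot: [-0.057, 0.998, -0.004, 0.005]
wrist_force: [0.5, -0.6, 1.0]
finger_gap: 85.7
grasp_force: 0.0
```

Run:
```python
from st import *
p,y=st(); im,cm=snapw('w17')
hsv=cv2.cvtColor(im,cv2.COLOR_RGB2HSV); m=((hsv[...,1]<40)&(hsv[...,2]>150)).astype(np.uint8)
m[260:]=0; m[:,:230]=0; m[:,410:]=0
c=max(cv2.findContours(m,0,2)[0],key=cv2.contourArea); w=np.array([onz(cm,q,48)[:2] for q in c[:,0].astype(float)],np.float32); print(cv2.minAreaRect(w))
a=plan([530,-150,260],175,9)
```

```text
[ 523.9 -394.5  198.6] yaw -173.43 t 44.0333 F [ 0.5 -0.6  1. ] T [-0.04 -0.11  0.  ] gap 85.7 0 rad 247.1 ang -86.37
((467.55889892578125, -397.7625427246094), (92.86433410644531, 26.36979103088379), 6.685298919677734)
9 x [-0.147, 2.71, -0.724, 1.285] len 28.09270297295103
```

The bar is back in its cradle: it contacts at the original height, at 6.7° and 26 mm wide at z = 48. Now the guard.

>>> jog_arm(commands=[-0.15,2.71,-0.72,1.3,1,-0.15,2.71,-0.72,1.3,1,-0.15,2.71,-0.72,1.3,1,-0.15,2.71,-0.72,1.3,1,-0.15,2.71,-0.72,1.3,1,-0.15,2.71,-0.72,1.3,1,-0.15,2.71,-0.72,1.3,1,-0.15,2.71,-0.72,1.3,1,-0.15,2.71,-0.72,1.3,1,0,0,0,0,1])

```text
time_s: 44.92
ee_pos: [528.2, -144.0, 254.0]
eef_rot: [0.043, 0.999, 0.001, 0.001]
wrist_force: [0.5, 0.7, -0.1]
finger_gap: 85.4
grasp_force: 0.0
```

Run:
```python
from st import *
p,y=st(); im,cm=snapw('w18')
a=plan([535.6,168.5,240],174.8,9); plan([535.6,168.5,111],174.8,5,*a)
```

```text
[ 528.2 -144.   254. ] yaw 175.05 t 44.9167 F [ 0.5  0.7 -0.1] T [ 0.05 -0.02  0.07] gap 85.4 0 rad 20.4 ang 11.07
9 x [0.223, 3.487, 0.149, 0.03] len 34.97329336178547
5 x [-0.0, 0.0, 2.58, -0.0] len 25.8
```

>>> jog_arm(commands=[0.22,3.5,0.15,0,1,0.22,3.5,0.15,0,1,0.22,3.5,0.15,0,1,0.22,3.5,0.15,0,1,0.22,3.5,0.15,0,1,0.22,3.5,0.15,0,1,0.22,3.5,0.15,0,1,0.22,3.5,0.15,0,1,0.22,3.5,0.15,0,1,0,0,0,0,1])

```text
time_s: 45.8
ee_pos: [536.0, 172.0, 238.2]
eef_rot: [0.042, 0.999, 0.001, -0.001]
wrist_force: [-0.9, -0.0, 0.3]
finger_gap: 85.1
grasp_force: 0.0
```

Run:
```python
from st import *
e=np.array([[.996,-.09],[.09,.996]]);O=np.array([525.5,43.3])
p,y=st(); snapw('w19')
def terms(f,z=62):
    im=cv2.imread(f'pics/{f}.png'); cm=ld(f+'.npz'); V=im.max(2)
    for bx in(-76,0,76):
        u=proj(cm,[*(O+e.T@np.array([bx,-30])),z]); x,yv=u.astype(int)
        if not(30<x<610 and 30<yv<370): print(f,bx,'off',u); continue
        for t in(70,95):
            m=(V[yv-28:yv+29,x-28:x+29]<t).astype(np.uint8); n,l,s,c=cv2.connectedComponentsWithStats(m)
            print(f,bx,t,[( int(s[i,4]),(e@(onz(cm,c[i]+[x-28,yv-28],z)[:2]-O)).round(1).tolist()) for i in range(1,n) if 60<s[i,4]<700])
for f in('w10','w18','w19'): terms(f)
cm=ld('w18.npz'); im=cv2.imread('pics/w18.png')
for a in(-55.2,-135.2): print('stub',a,[ (proj(cm,[*(P+k*np.array([np.cos(np.radians(a)),np.sin(np.radians(a))])),77]).round().tolist()) for k in(40,60,80)])
plan([535.6,168.5,240],174.8,2)
```

```text
[536.  172.  238.2] yaw 175.14 t 45.8 F [-0.9 -0.   0.3] T [-0.04  0.02 -0.02] gap 85.1 0 rad 321.1 ang 85.03
w10 -76 70 [(492, [-74.4, -36.3])]
w10 -76 95 [(238, [-51.2, -29.5]), (615, [-74.6, -35.9])]
w10 0 70 [(469, [0.5, -36.4])]
w10 0 95 [(554, [0.8, -35.4])]
w10 76 70 [(111, [67.5, -36.3])]
w10 76 95 [(157, [50.7, -32.0]), (524, [73.9, -35.1])]
w18 -76 70 [(160, [-78.0, -54.2])]
w18 -76 95 [(381, [-79.6, -53.6]), (485, [-76.2, -29.8])]
w18 0 70 []
w18 0 95 [(242, [-5.5, -53.7]), (393, [-0.7, -30.5])]
w18 76 70 []
w18 76 95 [(205, [64.0, -54.3]), (319, [72.9, -31.1]), (228, [111.4, -25.8])]
w19 -76 70 []
w19 -76 95 []
w19 0 70 [(86, [-24.7, -35.8]), (88, [-3.2, -17.0]), (150, [18.8, -36.3])]
w19 0 95 []
w19 76 70 [(75, [46.3, -36.2]), (339, [72.1, -25.0]), (237, [108.7, -26.8])]
w19 76 95 [(609, [66.4, -28.8]), (302, [108.2, -25.2])]
stub -55.2 [[283.0, 184.0], [269.0, 195.0], [256.0, 206.0]]
stub -135.2 [[281.0, 136.0], [266.0, 123.0], [250.0, 110.0]]
2 x [0.013, -0.047, -0.084, 0.146] len 0.974364713039185
```

All three blocks' terminals moved about +6 mm towards the seals, so they are pressed home. I grip the guard handle.

>>> jog_arm(commands=[0,-0.1,2.6,0.3,1,0,-0.1,2.6,0,1,0,-0.1,2.6,0,1,0,0,2.6,0,1,0,0,2.3,0,1,0,0,0,0,1,0,0,0,0,1])

```text
time_s: 46.43
ee_pos: [534.7, 162.8, 111.4]
eef_rot: [0.048, 0.999, -0.001, -0.002]
wrist_force: [0.1, 0.2, 0.9]
finger_gap: 85.3
grasp_force: 0.0
```

>>> jog_arm(commands=[0,0,0,0,-1,0,0,0,0,-1,0,0,0,0,-1,0,0,0,0,-1,0,0,0,0,-1,0,0,0,0,-1], newtons=40)

```text
time_s: 46.93
ee_pos: [536.3, 165.1, 113.2]
eef_rot: [0.047, 0.999, 0.001, 0.0]
wrist_force: [-0.3, 3.5, 2.1]
finger_gap: 12.5
grasp_force: 1.8
```

Run:
```python
from st import *
p,y=st(); im=cv2.imread('pics/w18.png'); print([im[b-1:b+2,a-1:a+2].mean((0,1)).round().tolist() for a,b in((283,184),(269,195),(258,205),(281,136),(266,123),(252,112))])
plan(p+[-.09*130,-.996*130,0],174.84,10)
```

```text
[536.3 165.1 113.2] yaw 174.58 t 46.9333 F [-0.3  3.5  2.1] T [ 0.8  -0.14  0.  ] gap 12.5 2 rad 314.3 ang 84.87
[[132.0, 143.0, 150.0], [200.0, 211.0, 217.0], [185.0, 198.0, 205.0], [125.0, 129.0, 133.0], [150.0, 213.0, 240.0], [143.0, 206.0, 237.0]]
10 x [-0.003, -1.3, -0.0, -0.026] len 13.000764798215894
```

The stub is in its thrown position (metal at (269,195), bare wood where it was). I slide the guard shut.

>>> jog_arm(commands=[0,0,0,0,-1,0,-0.8,0,0,-1,0,-1.5,0,0,-1,0,-1.8,0,0,-1,0,-2.0,0,0,-1,0,-2.0,0,0,-1,0,-2.0,0,0,-1,0,-1.5,0,0,-1,0,-0.8,0,0,-1,0,-0.4,0,0,-1])

```text
time_s: 47.77
ee_pos: [524.0, 38.0, 113.3]
eef_rot: [0.048, 0.999, 0.003, 0.0]
wrist_force: [0.2, 17.8, 3.8]
finger_gap: 10.9
grasp_force: 39.7
```

>>> jog_arm(commands=[0,-0.2,0,0,-1,0,0,0,0,-1,0,-0.2,0,0,-1,0,0,0,0,-1])

```text
time_s: 48.1
ee_pos: [524.0, 38.0, 113.3]
eef_rot: [0.046, 0.999, 0.006, 0.0]
wrist_force: [-0.1, 18.0, 4.2]
finger_gap: 10.8
grasp_force: 39.8
```

>>> jog_arm(commands=[0,-0.3,0,0,-1,0,0,0,0,-1,0,0.4,0,0,1,0,0,0,0,1,0,0,0,0,1,0,0,0,0,1,0,0,-2,0,1,0,0,-4,0,1,0,0,-4,0,1,0,0,-4,0,1])

```text
time_s: 48.93
ee_pos: [522.6, 33.3, 253.7]
eef_rot: [0.048, 0.999, -0.0, -0.001]
wrist_force: [0.7, -0.7, 0.7]
finger_gap: 85.3
grasp_force: 0.0
```

>>> jog_arm(commands=[0,0,-4,0,1,0,0,-4,0,1,0,0,0,0,1,0,0,0,0,1])

```text
time_s: 49.27
ee_pos: [525.0, 33.6, 335.3]
eef_rot: [0.048, 0.999, -0.0, 0.003]
wrist_force: [-0.4, -0.6, -1.1]
finger_gap: 85.3
grasp_force: 0.0
```

Run:
```python
from st import *
p,y=st(); im,cm=snapw('w20')
e=np.array([[.996,-.09],[.09,.996]]);O=np.array([525.5,43.3])
def handle(f,yy):
    im=cv2.imread(f'pics/{f}.png'); cm=ld(f+'.npz'); u=proj(cm,[*(O+e.T@np.array([0,yy])),116]).astype(int)
    m=(im.max(2)<110).astype(np.uint8); m2=np.zeros_like(m); m2[u[1]-70:u[1]+70,u[0]-22:u[0]+22]=m[u[1]-70:u[1]+70,u[0]-22:u[0]+22]
    n,l,st_,ce=cv2.connectedComponentsWithStats(m2); i=1+st_[1:,4].argmax(); print(f,st_[i],(e@(onz(cm,ce[i],116)[:2]-O)).round(1))
handle('w2',0);handle('w3',130);handle('w20',0)
# bar in cradle and stub from here
S=cv2.cvtColor(im,cv2.COLOR_RGB2HSV)
m=((S[...,1]<40)&(S[...,2]>120)).astype(np.uint8); u=proj(cm,[519,-390.5,48]).astype(int); print('bar px',u)
x0=max(u[0]-60,0); m2=np.zeros_like(m); m2[max(u[1]-90,0):u[1]+90,x0:u[0]+60]=m[max(u[1]-90,0):u[1]+90,x0:u[0]+60]
c=max(cv2.findContours(m2,0,2)[0],key=cv2.contourArea); w=np.array([onz(cm,q,48)[:2] for q in c[:,0].astype(float)],np.float32); print(cv2.minAreaRect(w))
```

```text
[525.   33.6 335.3] yaw 174.52 t 49.2667 F [-0.4 -0.6 -1.1] T [ 0.01  0.   -0.  ] gap 85.3 0 rad 182.2 ang 84.73
w2 [345 128  14  84 734] [-5. -2.]
w3 [311 131  10  82 553] [-14.6 125.6]
w20 [317 124   9  82 530] [-5.1 -4.5]
bar px [ 30 181]
((519.7975463867188, -389.3302001953125), (197.6320343017578, 26.872848510742188), 6.794549465179443)
```

The handle is back at the shut stop, and the bar lies level in its cradle (centre (520,-389), 6.8°, 198 × 27 mm at z = 48). The clamp is thrown. I hand the job in.

```bash
python3 -c "
from bench import ctrl
print(ctrl.finish_job())"
```

```text
the job is handed in; nothing more can be done
None
```

I handed the job in at about 49 s of arm time: all three blocks are clamped against the seals, the bar is back in its cradle, and the guard is shut; the judge's result was not shown.

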